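Hang the marker pail on the safety hook

TASK

Swing the pail's handle upright while the pail still stands on the table, then carry the pail by it to the twin-prong hook and press the wire gently down past the sprung keeper until it is fully home in both prongs and the keeper has snapped shut over it. Before letting go, tug it up against the shut keeper with about 8 N for a moment to check that it holds, then lower it back, let go and leave the pail hanging still. Do not strain the hook or the keeper, do not tip the pail, and leave the other things where they are.

Things in the scene. Friction and masses are not known exactly. Their poses are not given: they have to be found in the camera images.
- pail: White plastic pail of markers, 120 mm across the rim, 116 mm high, 0.30-0.50 kg; origin at the centre of its underside, z up. Its two ears stick out along its y axis to 64 mm; the bail's pivot runs along y, 105 mm above the underside. Marker tops reach 124 mm. Light and loose: a bail pushed towards its pivot with 2 N or more slides or tips the pail, so swing it with a slight pull.
- bail (a joint): Angle of the pail's steel wire bail, rad: 0 lying flat (level, to the pail's -x side), pi/2 upright, stays where it is put (0.05 N m friction). Wire 6 mm thick; legs 134 mm apart; its top is straight for 100 mm, parallel to the pivot and 112 mm from it.
- bail_grip (a point): Centre of the blue grip sleeve that turns on the wire, at the middle of the bail's straight top: 14 mm thick, 44 mm long; y runs along the wire. To each side of the sleeve 28 mm of bare straight wire is left for the hook. With the bail flat, 52 mm separate the wire from the rim.
- hook: Fixed grey post (40 x 40 mm, 270 mm high) on a 120 mm square base plate, carrying a twin-prong hook that points to its -x; origin under the post at table height, z up. Post's front face is 85 mm behind the seat (+x), cross plate 79 mm behind, 104 mm wide. The pail must come in from the open -x side, prongs passing between bail and rim.
- hook_seat (a point): Where the wire's axis lies when fully home, midway between the two prongs; 255 mm above the table; axes as the hook's: -x to the open front, y along the wire. Prongs 8 mm thick, centres at y = +-34 mm. Red upturned tips: inner face upright 8 mm in front (-x) of the seat up to 22 mm above it, then flaring forward to 34 mm height (24 mm in front).
- keeper: Yellow sprung keeper: a shaft across y (origin at its middle), 66 mm behind and 62 mm above the seat, with a 5 mm rod tongue per prong sloping down and forward to the tips' inner faces: a V. Shut, it bears a pull of up to 14 N; the hook 25 N in all. Pressed aside by a wire led down along the tips' inner faces, it snaps shut above the wire; the pail's weight alone does not open it.
- keeper_end (a point): Free end of the keeper's tongues (midway between the two). Shut: 19 mm above and 5.5 mm in front (-x) of the seat; pressed, it swings down and back against a spring (4 N to start, 6 to 12 N of downward push in all to get past, the pail's 3 to 5 N weight included); a wire gets by after 9 mm of this. Shut, it stops a lifted wire at about 13 mm above the seat.
- blanks: Bystander: stack of four tan oval leather blanks, 90 x 54 x 16 mm; origin under its centre.
- template: Bystander: steel template plate 110 x 70 x 5 mm with two holes; origin under its centre.
- marker: Bystander: green marker with red cap lying down, 120 mm long, 17 mm thick; origin under its middle, x along it.
- mallet: Bystander: mallet lying down, wooden handle, black head, 260 mm long, 26 mm high; origin under its middle, x towards the head.
- glue: Bystander: white glue bottle with orange cap, 60 mm across, 130 mm high; origin under its centre.
- spool: Bystander: dark wooden thread spool, 50 mm across, 60 mm high, upright; origin under its centre.
- chalk_tub: Bystander: green tub of chalks without a handle, 112 mm across, 90 mm high; origin under its centre.

How it is judged:
By the outcome, as a careful person would: the job done as asked, in the order asked, and still so for the second after the job is handed in, with the robot touching nothing.
It also fails if it takes over 72 s, if anything falls off the work surface, if the arm or the gripper's body presses on something with over 40 N, if the wrist force passes 120 N, or if a joint passes its speed limit or range.

ROBOT

A 7-joint arm with a two-finger parallel gripper is mounted at the origin on the work surface. World frame = base frame: x ahead of the robot, y to its left, z up, the work surface at z = 0. Lengths are in m, angles in rad, forces in N, time in s.
With the tool pointing down it reaches from about 0.4 to 0.85 m from the base axis. Payload 10.4 kg.
Tool frame: the origin (TCP) lies at the very end of the fingers, on their centre line; the grasp point (between the pads) lies 19 mm behind it; z points along the fingers, y is the line along which they close (so a half turn about z gives the same grasp; the last joint's range is limited). The gripper opens to 85 mm and grips with 20 to 120 N. Pads are 22 mm wide; open, the fingers measure 114 mm over their backs; the gripper's body (76 mm by 85 mm) begins 54 mm behind the grasp point. The pads swing forward as they close: fully open they stand 13 mm farther back than shut.
Start: joints at [1.243, 0.332, -0.065, 1.46, 0.022, 1.35, -0.088], TCP at [0.188, -0.596, 0.231] pointing down, gripper open.
Joint ranges: [-2.6, 2.6], [-0.5, 2.12], [-1.47, 1.34], [0.16, 2.42], [-1.27, 4.41], [0.06, 2.06], [-2.6, 2.6]. Speed limits (rad/s): [2.22, 2.22, 2.79, 2.79, 3.14, 3.14, 3.14].

INTERFACE

Orientations are given as a unit quaternion [x, y, z, w].
In Python, from workcell import manip, optics gives the robot as it stands.
- The arm moves only by the tool jog_arm, never from a script. Its arguments are lists of equal length, an entry for each row: "dr": the turn, a rotation vector about the tool's x, y, z normalised to -1 to 1, where 1 is 4 degrees, a list of three; "translation": the shift along the tool's x, y, z normalised to -1 to 1, where 1 is 0.025 m, a list of three; "jaw": the opening, from 0 (shut) to 1 (fully open). A call has 1 to 10 rows; each row shifts and turns the commanded pose from where the row before left it, along the tool's axes as they then stand; what a row does not reach is not made up. A row lasts 1/10 s, in which the tool goes at most 50 mm and 8.59 degrees, less where a joint would pass 70% of its speed; a pose out of reach is approached as far as the arm can. A call with a number of a shift or a turn outside -1 to 1 is refused whole. A call with a gripper value outside its range is refused whole. The fingers move at their own pace and stop on an object; "squeeze" is the grip in N (left out, the last holds). Time passes only in rows, so rows that do not move let the fingers close. It gives the time, the measured TCP pose, the force, the opening and the grip force at its end, in the units of the state.
- manip.get_obs(): the state, without advancing time (a new reading comes with each control period).
- optics.camera(name): name is "side" or "top"; returns a dict with "color" (480x640x3 uint8, red, green, blue), "mtx" (3x3 intrinsics, pixels), "R" (3x3) and "t" (3): a world point X has camera coordinates R X + t. Camera axes: x right, y down, z forward; pixel columns grow to the right and rows downward; lengths in m; the calibration is good to about 2 mm. A picture is of the moment at which its call begins. There is no depth.
- manip.hand_in(): hands the job in; it is judged then, once.
The state is a dict: "clock": time; "joint_pos": joint angles; "joint_velocities": joint speeds; "tau": joint torques, N m; "position": TCP position; "ee_rot": TCP orientation; "ft_force": force on the tool from outside, world axes, zero at the start; "torque": the same for the moment, N m; "grip_width": opening from 0.0 (shut) to 1.0 (fully open); "grasp_force": force on a finger pad.
Only numpy, scipy, OpenCV 4.12 (cv2) and the standard library are available. Lean on these libraries where they do the work, as an engineer would, in place of code of your own. Each camera call takes 0.05 s, during which the arm holds its last target. There are 200 camera calls.

## Working session

There is one attempt and no reset: what is moved stays moved. The work goes in short steps, Python scripts to look and compute and a tool call to move; the robot and the scene stay as the last step left them, time stands still between calls to the robot, and variables do not carry over. Pictures are saved under pics/ and viewed, at most 10 in all, crops included, and the job is handed in when it is done.

Besides the shell and the picture viewer there is one more tool, called as name(argument=value, ...) on one line, values as JSON. jog_arm: Moves the arm, as the interface text tells. Scaled input: -1 to 1 covers 0.025 m each way for a shift and 4 degrees each way for a turn. Its arguments: {"type":"object","properties":{"dr":{"type":"array","items":{"type":"array","items":{"type":"number"}}},"translation":{"type":"array","items":{"type":"array","items":{"type":"number"}}},"jaw":{"type":"array","items":{"type":"number"}},"squeeze":{"type":"number"}},"required":["dr","translation","jaw"]}

```bash
mkdir -p pics; python3 - <<'E'
from workcell import manip, optics
import cv2,json
for n in("side","top"):
    c=optics.camera(n); cv2.imwrite(f"pics/{n}0.png",c["color"][:,:,::-1]); print(n,c["mtx"].tolist(),c["R"].round(4).tolist(),c["t"].round(4).tolist())
    import pickle; pickle.dump(c,open(n+".pkl","wb"))
o=manip.get_obs(); print(o)
E
```

```text
side [[450.6025666102672, 0.0, 315.07087289795675], [0.0, 450.6025666102672, 240.5171319677863], [0.0, 0.0, 1.0]] [[-0.9873, -0.1588, -0.0023], [-0.1138, 0.7174, -0.6873], [0.1108, -0.6783, -0.7264]] [0.5916, 0.1853, 1.1283]
top [[559.781488463532, 0.0, 315.9988719809092], [0.0, 559.781488463532, 236.0141724927874], [0.0, 0.0, 1.0]] [[0.0256, -0.9997, 0.003], [-0.9931, -0.0258, -0.1141], [0.1142, -0.0001, -0.9935]] [0.0057, 0.6336, 1.4662]
{'clock': 0.1, 'joint_pos': array([ 1.24339504,  0.33280785, -0.06469534,  1.46083847,  0.02160013,
        1.34990786, -0.08852567]), 'joint_velocities': array([-2.38305151e-04, -1.57629683e-03,  1.31730735e-04, -3.03312294e-03,
        3.72117319e-04, -5.26686381e-05, -1.41842615e-05]), 'tau': array([ 1.89030339e-03, -6.26743197e+01,  4.96953714e-02, -3.92432320e+01,
        1.64520275e-02,  6.90663495e-03, -5.86493286e-06]), 'position': array([ 0.18746017, -0.59587808,  0.230605  ]), 'ee_rot': array([ 9.88410135e-01,  1.51805810e-01, -1.24963662e-04, -6.20619231e-04]), 'ft_force': array([1.30934031, 0.891147  , 0.51277478]), 'torque': array([ 0.00884541,  0.00273657, -0.04956932]), 'grasp_force': 0.0, 'grip_width': 0.9988711203873025}
```

View pics/side0.png

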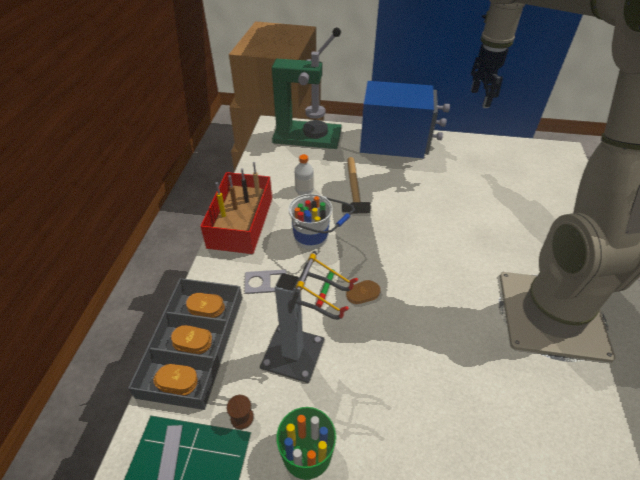

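View pics/top0.png

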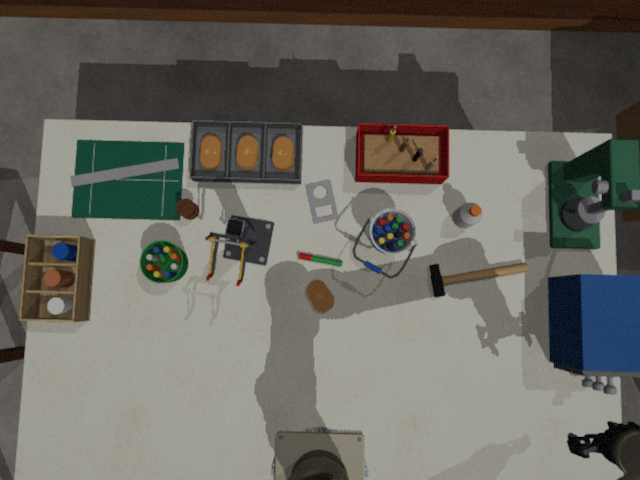

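The side view shows the pail near (311,220) with its grip near (345,218), and the hook tips at (352,283) and (343,312). In the top view the pail is at (393,232), the grip at (373,266), and the hook tips at (210,277) and (240,283). Next I'll enlarge these areas.

```bash
python3 - <<'E'
import cv2,numpy as np
s=cv2.imread("pics/side0.png");t=cv2.imread("pics/top0.png")
def crop(i,x,y): # 80x60 ->x5
    c=cv2.resize(i[y:y+60,x:x+80],(400,300),interpolation=cv2.INTER_CUBIC)
    for k in range(0,80,10):
        cv2.putText(c,str(x+k),(k*5,8),0,.3,(0,255,255),1); cv2.line(c,(k*5,10),(k*5,14),(0,255,255),1)
    for k in range(0,60,10): cv2.putText(c,str(y+k),(0,k*5+4),0,.3,(0,255,255),1)
    return c
cv2.imwrite("pics/z1.png",np.vstack([np.hstack([crop(t,345,210),crop(t,195,222)]),np.hstack([crop(s,283,188),crop(s,287,255)])]))
E
```

```text
(no output)
```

View pics/z1.png

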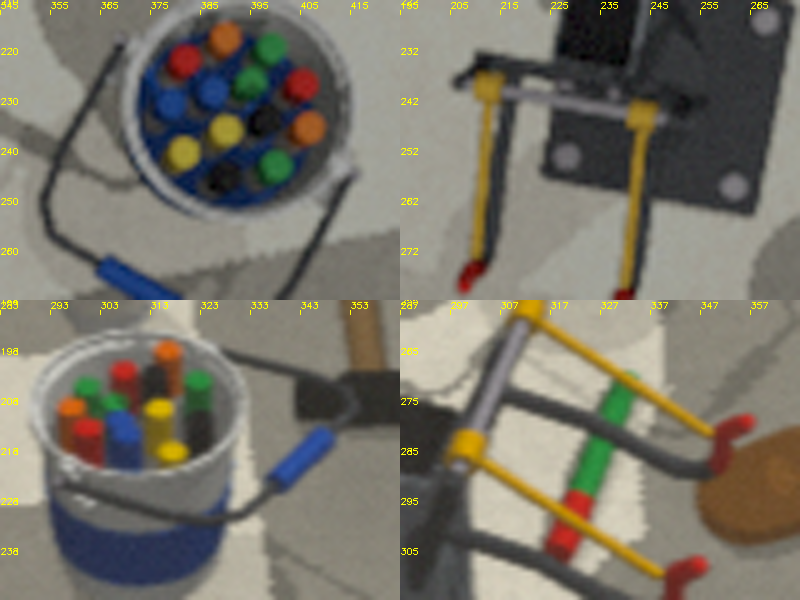

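The crop shows, in the top view, ears at (370,219) and (414,244), keeper collars at (212.6,239) and (243.4,245), and tongue ends at (210.6,274.4) and (240.4,280). In the side view, the ears are at (297,224) and (327,198), the collars at (300.6,283.6) and (312.4,257), and the tongue ends at (339,309.6) and (349.6,281.4).

```bash
cat > h.py <<'E'
import numpy as np,cv2,pickle
from scipy.spatial.transform import Rotation as Rn
cs={n:pickle.load(open(f"{n}.pkl","rb")) for n in("side","top")}
P={n:c["mtx"]@np.c_[c["R"],c["t"]] for n,c in cs.items()}
def tri(top,side):
    X=cv2.triangulatePoints(P["top"],P["side"],np.array(top,float).reshape(2,1),np.array(side,float).reshape(2,1))[:,0]; return X[:3]/X[3]
def proj(n,X): p=P[n]@np.r_[X,1]; return p[:2]/p[2]
def atz(n,uv,z):
    c=cs[n]; C=-c["R"].T@c["t"]; d=c["R"].T@np.linalg.inv(c["mtx"])@np.r_[uv,1]; return C+d*(z-C[2])/d[2]
E
python3 - <<'E'
from h import *
def blue(n,x0,y0,x1,y1):
    im=cs[n]["color"][y0:y1,x0:x1].astype(int); m=((im[:,:,2]>im[:,:,0]+50)&(im[:,:,2]>90)).astype(np.uint8)
    k,l,s,c=cv2.connectedComponentsWithStats(m)
    j=1+np.argmax(s[1:,4]); ys,xs=np.nonzero(l==j); e=np.cov(xs,ys); print(n,c[j]+[x0,y0],s[j],np.linalg.eigh(e)[1][:,1]); return c[j]+[x0,y0]
a=blue("top",355,255,390,280);b=blue("side",330,205,360,232)
g=tri(a,b);print("grip",g,"reproj",proj("top",g)-a,proj("side",g)-b)
D={"earL":((370.4,219),(297.4,224)),"earR":((414.4,243.6),(327.4,198)),"colL":((212.6,239),(300.6,283.6)),"colR":((243.4,245),(312.4,257)),"endL":((210.6,274.4),(339,309.6)),"endR":((240.4,280),(349.6,281.4))}
R={}
for k,(t,s) in D.items():
    R[k]=X=tri(t,s); print(k,X.round(4),(proj("top",X)-t).round(1),(proj("side",X)-s).round(1))
sh=(R["colL"]+R["colR"])/2; en=(R["endL"]+R["endR"])/2
dy=(R["colL"]-R["colR"]+R["endL"]-R["endR"])[:2]; print("hook yaw by y",np.degrees(np.arctan2(-dy[0],dy[1])),"by x",np.degrees(np.arctan2(*(sh-en)[[1,0]])),"sep",np.linalg.norm(dy)/2,"len",np.linalg.norm((sh-en)[:2]))
ear=(R["earL"]+R["earR"])/2; d=(R["earL"]-R["earR"])[:2]; print("pivot",ear,"yaw",np.degrees(np.arctan2(-d[0],d[1])),np.linalg.norm(d)); v=ear-g; print("grip->pivot",v,np.linalg.norm(v),"yaw",np.degrees(np.arctan2(v[1],v[0])))
# known-height checks
print("sleeve from top z=.105",atz("top",a,.105),"side",atz("side",b,.105))
E
```

```text
top [372.55844156 267.        ] [10  7 16 11 77] [-0.86632946 -0.49947299]
side [343.203125 218.78125 ] [ 8  9 12 11 64] [-0.72488839  0.68886633]
grip [ 0.54639791 -0.12076646  0.13587422] reproj [-0.00437994  0.5806435 ] [-0.85026718 -0.12223784]
earL [ 0.6704 -0.1172  0.1019] [0.1 1.2] [-1.7 -0.3]
earR [ 0.6077 -0.2301  0.1055] [0.  1.8] [-2.5 -0.4]
colL [0.5869 0.2463 0.3195] [0.  0.7] [-1.3 -0.2]
colR [0.5762 0.1793 0.317 ] [0.  0.5] [-0.8 -0.1]
endL [0.5135 0.2563 0.2703] [-0.  0.] [-0. -0.]
endR [0.5022 0.1889 0.2704] [-0.   0.2] [-0.4 -0.1]
hook yaw by y -9.284821374759321 by x -7.593010781152897 sep 0.06806806154381162 len 0.07433542297747442
pivot [ 0.63907401 -0.17363311  0.10367674] yaw -29.039855535715564 0.12919976166594785
grip->pivot [ 0.0926761  -0.05286665 -0.03219748] 0.11144694004781076 yaw -29.702396661654905
sleeve from top z=.105 [ 0.54975265 -0.12392448  0.105     ] side [ 0.54659514 -0.15284348  0.105     ]
```

```bash
cat >> h.py <<'E'
def ori(yaw,lean):  # tool x along wire (+y of thing at yaw), body leaning to thing's -x by lean (deg)
    a,l=np.radians([yaw,lean]); px=np.array([np.cos(a),-np.sin(-a),0]); py=np.array([-np.sin(a),np.cos(a),0])
    z=np.sin(l)*px+np.array([0,0,-np.cos(l)]); return Rn.from_matrix(np.c_[py,np.cross(z,py),z])
GP=0.019
E
python3 - <<'E'
from h import *; from workcell import manip
o=manip.get_obs(); R0=Rn.from_quat(o["ee_rot"]); T=ori(-29.3,0); T2=ori(-29.3,18)
print("turn z deg",np.degrees((R0.inv()*T).as_rotvec()),"lean",np.degrees((T.inv()*T2).as_rotvec()))
g=np.array([.5464,-.1208,.136]); z=T2.as_matrix()[:,2]; end=g+GP*z; pre=end-0.09*z; p=o["position"]
via=np.array([.32,-.33,.24])
print("pre",pre,"end",end)
print("to via in T frame mm",T.inv().apply(via-p)*1e3,"via->pre in T2 mm",T2.inv().apply(pre-via)*1e3)
E
```

```text
turn z deg [-7.02622240e-02 -2.41459607e-02 -4.32368097e+01] lean [-18.   0.   0.]
pre [ 0.52726662 -0.11006285  0.20352501] end [ 0.5515202  -0.12367332  0.11792993]
to via in T frame mm [296.72676664 -14.53215636  -9.39499505] via->pre in T2 mm [293.23307887  58.26745322  57.28431452]
```

jog_arm(dr=[[0, 0, -1], [0, 0, -1], [0, 0, -1], [0, 0, -1], [0, 0, -1], [0, 0, -1], [0, 0, -1], [0, 0, -1], [0, 0, -1], [0, 0, -1]], translation=[[0, 0, 0], [0, 0, 0], [0, 0, 0], [0, 0, 0], [0, 0, 0], [0, 0, 0], [0, 0, 0], [0, 0, 0], [0, 0, 0], [0, 0, 0]], jaw=[0.5, 0.5, 0.5, 0.5, 0.5, 0.5, 0.5, 0.5, 0.5, 0.5], squeeze=30)

```text
clock: 1.1
position: [0.1875, -0.596, 0.2308]
ee_rot: [0.876, 0.482, 0.0, -0.0]
ft_force: [-0.5, -0.1, -0.8]
grip_width: 0.503
grasp_force: 0.0
```

jog_arm(dr=[[0, 0, -0.8], [0, 0, 0], [0, 0, 0], [0, 0, 0], [0, 0, 0], [0, 0, 0], [0, 0, 0], [0, 0, 0], [0, 0, 0], [0, 0, 0]], translation=[[0, 0, 0], [1, 0, 0], [1, 0, 0], [1, 0, 0], [1, 0, 0], [1, 0, 0], [1, 0, 0], [1, 0, 0], [1, 0, 0], [1, 0, 0]], jaw=[0.5, 0.5, 0.5, 0.5, 0.5, 0.5, 0.5, 0.5, 0.5, 0.5])

```text
clock: 2.1
position: [0.2981, -0.399, 0.231]
ee_rot: [0.863, 0.505, -0.0, -0.0]
ft_force: [1.2, -0.5, -0.9]
grip_width: 0.498
grasp_force: 0.0
```

jog_arm(dr=[[0, 0, 0], [0, 0, 0], [0, 0, 0], [-1, 0, 0], [-1, 0, 0], [-1, 0, 0], [-1, 0, 0], [-0.5, 0, 0]], translation=[[1, 0, 0], [1, 0, 0], [0.9, -0.6, -0.4], [0, 0, 0], [0, 0, 0], [0, 0, 0], [0, 0, 0], [0, 0, 0]], jaw=[0.5, 0.5, 0.5, 0.5, 0.5, 0.5, 0.5, 0.5])

```text
clock: 2.9
position: [0.3195, -0.3293, 0.241]
ee_rot: [0.853, 0.498, 0.079, 0.136]
ft_force: [0.2, 0.3, -0.1]
grip_width: 0.499
grasp_force: 0.0
```

jog_arm(dr=[[0, 0, 0], [0, 0, 0], [0, 0, 0], [0, 0, 0], [0, 0, 0], [0, 0, 0], [0, 0, 0], [0, 0, 0], [0, 0, 0]], translation=[[1, 0.2, 0], [1, 0.2, 0], [1, 0.2, 0], [1, 0.2, 0], [1, 0.2, 0], [1, 0.2, 0], [1, 0.2, 0], [1, 0.2, 0], [1, 0.2, 0]], jaw=[0.5, 0.5, 0.5, 0.5, 0.5, 0.5, 0.5, 0.5, 0.5])

```text
clock: 3.8
position: [0.4682, -0.1533, 0.2551]
ee_rot: [0.852, 0.499, 0.079, 0.135]
ft_force: [-0.0, -0.8, -0.2]
grip_width: 0.498
grasp_force: 0.0
```

```bash
cat >> h.py <<'E'
def go(o,p,T):
    R=Rn.from_quat(o["ee_rot"]); print("pos",o["position"].round(4),"clock",o["clock"],"need rot deg",np.degrees((R.inv()*T).as_rotvec()).round(2),"shift mm (target frame)",(T.inv().apply(p-o["position"])*1e3).round(1),"F",o["ft_force"].round(2),"grip",round(o["grip_width"],3),round(o["grasp_force"],1))
E
python3 - <<'E'
from h import *; from workcell import manip
o=manip.get_obs(); T2=ori(-29.3,18)
g=np.array([.5464,-.1208,.136]); z=T2.as_matrix()[:,2]; go(o,g+GP*z,T2); print(o["joint_pos"].round(2))
E
```

```text
pos [ 0.4682 -0.1533  0.2551] clock 3.8 need rot deg [-0.01  0.02 -0.03] shift mm (target frame) [ 66.7  12.9 148.4] F [-0.02 -0.77 -0.2 ] grip 0.498 0.0
[ 1.   -0.21 -0.73  1.98 -0.07  1.02 -0.23]
```

jog_arm(dr=[[0, 0, 0], [0, 0, 0], [0, 0, 0], [0, 0, 0], [0, 0, 0], [0, 0, 0], [0, 0, 0]], translation=[[0.9, 0.2, 0], [0.9, 0.2, 0], [0.87, 0.12, 0], [0, 0, 1], [0, 0, 1], [0, 0, 1], [0, 0, 1]], jaw=[0.5, 0.5, 0.5, 0.5, 0.5, 0.5, 0.5])

```text
clock: 4.5
position: [0.5383, -0.1175, 0.163]
ee_rot: [0.852, 0.499, 0.079, 0.135]
ft_force: [-0.8, -0.6, 0.3]
grip_width: 0.501
grasp_force: 0.0
```

```bash
cat >> h.py <<'E'
def snap(name,topxy,sidexy,w=100,hh=75,draw={}):
    from workcell import optics
    out=[]
    for n,(x,y) in(("top",topxy),("side",sidexy)):
        im=optics.camera(n)["color"][y:y+hh,x:x+w,::-1]; f=400//w; c=cv2.resize(im,None,fx=f*1.0,fy=f*1.0,interpolation=cv2.INTER_CUBIC)
        for k in range(0,w,10): cv2.putText(c,str(x+k),(k*f,8),0,.3,(0,255,255),1)
        for k in range(0,hh,10): cv2.putText(c,str(y+k),(0,k*f+4),0,.3,(0,255,255),1)
        out.append(c)
    cv2.imwrite(f"pics/{name}.png",np.hstack(out))
E
python3 - <<'E'
from h import *; from workcell import manip
o=manip.get_obs(); T2=ori(-29.3,18)
g=np.array([.5464,-.1208,.136]); z=T2.as_matrix()[:,2]; go(o,g+GP*z,T2)
snap("a1",(330,220),(290,160))
E
```

```text
pos [ 0.5383 -0.1175  0.163 ] clock 4.5 need rot deg [-0.    0.02 -0.03] shift mm (target frame) [ 1.1 -0.  47.4] F [-0.77 -0.61  0.26] grip 0.501 0.0
```

View pics/a1.png

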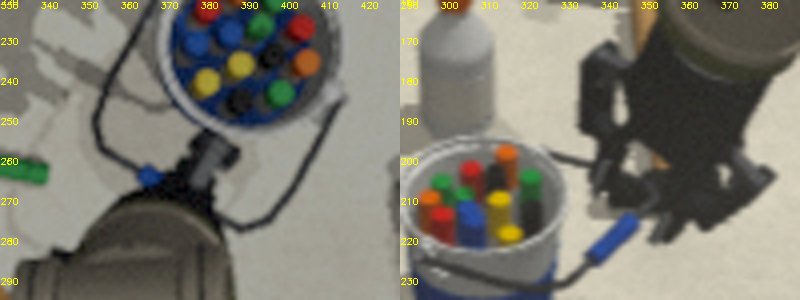

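The gripper straddles the sleeve: in the top view the sleeve end shows at (367,264), and in the side view the sleeve is at (340,219), below and between the fingers. I'll go down and close.

jog_arm(dr=[[0, 0, 0], [0, 0, 0], [0, 0, 0], [0, 0, 0], [0, 0, 0], [0, 0, 0], [0, 0, 0], [0, 0, 0]], translation=[[0, 0, 0.8], [0, 0, 0.6], [0, 0, 0.5], [0, 0, 0], [0, 0, 0], [0, 0, 0], [0, 0, 0], [0, 0, 0]], jaw=[0.5, 0.5, 0.5, 0.4, 0.3, 0.22, 0.2, 0.2], squeeze=30)

```text
clock: 5.4
position: [0.5509, -0.1243, 0.1194]
ee_rot: [0.852, 0.499, 0.079, 0.135]
ft_force: [-1.3, 1.2, 1.5]
grip_width: 0.205
grasp_force: 1.2
```

```bash
python3 - <<'E'
from h import *; from workcell import manip
o=manip.get_obs(); T2=ori(-29.3,18)
g=np.array([.5464,-.1208,.136]); z=T2.as_matrix()[:,2]; go(o,g+GP*z,T2)
from workcell import optics
def blue(n,x0,y0,x1,y1):
    im=optics.camera(n)["color"][y0:y1,x0:x1].astype(int); m=((im[:,:,2]>im[:,:,0]+50)&(im[:,:,2]>90)).astype(np.uint8)
    k,l,s,c=cv2.connectedComponentsWithStats(m); print(n,[(s[j]+[x0,y0,0,0,0]).tolist() for j in range(1,k) if s[j,4]>3])
blue("top",355,255,390,285);blue("side",330,205,365,235)
snap("a2",(330,220),(290,160))
E
```

```text
pos [ 0.5509 -0.1243  0.1194] clock 5.4 need rot deg [ 0.01  0.03 -0.02] shift mm (target frame) [ 0.9 -0.2  1.5] F [-1.31  1.23  1.5 ] grip 0.205 1.2
top []
side [[338, 214, 10, 9, 37]]
```

View pics/a2.png

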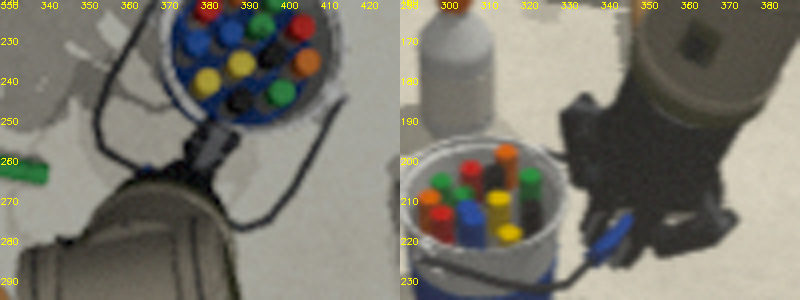

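The side view shows the sleeve at (341,219) between the pads, with one pad just touching. I'll shift slightly toward the touching side, then close.

jog_arm(dr=[[0, 0, 0], [0, 0, 0], [0, 0, 0]], translation=[[0, -0.06, 0], [0, 0, 0], [0, 0, 0]], jaw=[0.205, 0.205, 0.205])

```text
clock: 5.9
position: [0.5499, -0.124, 0.1186]
ee_rot: [0.852, 0.499, 0.079, 0.135]
ft_force: [-0.4, 0.2, 0.8]
grip_width: 0.207
grasp_force: 0.0
```

jog_arm(dr=[[0, 0, 0], [0, 0, 0], [0, 0, 0], [0, 0, 0]], translation=[[0, 0, 0], [0, 0, 0], [0, 0, 0], [0, 0, 0]], jaw=[0.18, 0.15, 0.0, 0.0], squeeze=40)

```text
clock: 6.3
position: [0.5497, -0.1237, 0.1184]
ee_rot: [0.852, 0.499, 0.079, 0.135]
ft_force: [-1.5, 0.2, -0.2]
grip_width: 0.145
grasp_force: 38.9
```

```bash
python3 - <<'E'
from h import *; from workcell import manip,optics
o=manip.get_obs(); T2=ori(-29.3,18)
go(o,o["position"],T2); R=Rn.from_quat(o["ee_rot"]);print("F tool",R.inv().apply(o["ft_force"]),o["torque"])
F=[]
for i in range(4):
    c=optics.camera("top" if i%2 else "side"); F.append(manip.get_obs()["ft_force"])
print(np.mean(F,0),np.std(F,0)); s=o["position"]-GP*R.as_matrix()[:,2]; print("sleeve",s)
for ang in(-29.3,): 
    px=np.array([np.cos(np.radians(ang)),np.sin(np.radians(ang))]); h=s[2]-.105; print("angle",np.degrees(np.arcsin(h/.112)),"pivot est",s[:2]+px*np.sqrt(.112**2-h**2))
E
```

```text
pos [ 0.5497 -0.1237  0.1184] clock 6.3 need rot deg [-0.01  0.01 -0.03] shift mm (target frame) [0. 0. 0.] F [-1.51  0.16 -0.23] grip 0.145 38.9
F tool [-0.60429709 -1.39522097 -0.21380809] [0.46648817 0.65794779 0.10423638]
[-2.14059595  1.34179054  0.49264651] [0.65598949 0.46659382 0.3101534 ]
sleeve [ 0.54455978 -0.12084149  0.13646196]
angle 16.314547245686324 pivot est [ 0.63829869 -0.17344531]
```

```bash
python3 - <<'E'
import numpy as np
a=np.radians(np.linspace(16.3,90,19)); R=112.
l=np.radians(18); dx=-np.diff(np.cos(a))*R*-1*-1; dz=np.diff(np.sin(a))*R
for x,z in zip(dx,dz): print([0,round((np.cos(l)*x+np.sin(l)*z)/25,3),round((np.sin(l)*x-np.cos(l)*z)/25,3)])
E
```

```text
[0, np.float64(0.19), np.float64(-0.258)]
[0, np.float64(0.208), np.float64(-0.244)]
[0, np.float64(0.224), np.float64(-0.228)]
[0, np.float64(0.24), np.float64(-0.212)]
[0, np.float64(0.255), np.float64(-0.194)]
[0, np.float64(0.268), np.float64(-0.175)]
[0, np.float64(0.28), np.float64(-0.156)]
[0, np.float64(0.29), np.float64(-0.135)]
[0, np.float64(0.299), np.float64(-0.114)]
[0, np.float64(0.306), np.float64(-0.093)]
[0, np.float64(0.312), np.float64(-0.07)]
[0, np.float64(0.316), np.float64(-0.048)]
[0, np.float64(0.319), np.float64(-0.025)]
[0, np.float64(0.32), np.float64(-0.002)]
[0, np.float64(0.319), np.float64(0.02)]
[0, np.float64(0.317), np.float64(0.043)]
[0, np.float64(0.313), np.float64(0.066)]
[0, np.float64(0.308), np.float64(0.088)]
```

jog_arm(dr=[[0, 0, 0], [0, 0, 0], [0, 0, 0], [0, 0, 0], [0, 0, 0], [0, 0, 0]], translation=[[0, -0.04, 0], [0, 0.19, -0.26], [0, 0.21, -0.245], [0, 0.225, -0.23], [0, 0.24, -0.21], [0, 0, 0]], jaw=[0, 0, 0, 0, 0, 0])

```text
clock: 7.1
position: [0.5616, -0.1303, 0.1488]
ee_rot: [0.853, 0.498, 0.08, 0.136]
ft_force: [-3.1, 2.2, 2.1]
grip_width: 0.145
grasp_force: 39.5
```

```bash
cat >> h.py <<'E'
def feel(n=4,piv=np.array([.6383,-.1734,.105]),yaw=-29.3):
    from workcell import manip,optics
    F=[]
    for i in range(n): optics.camera("top"); o=manip.get_obs(); F.append(o["ft_force"])
    F=np.mean(F,0); R=Rn.from_quat(o["ee_rot"]); s=o["position"]-GP*R.as_matrix()[:,2]
    a=np.radians(yaw); px=np.array([np.cos(a),np.sin(a),0]); py=np.array([-px[1],px[0],0]); v=s-piv
    print("clock",round(o["clock"],2),"sleeve",s.round(4),"rel px,py,z",(v@px).round(4),(v@py).round(4),v[2].round(4),"r",np.hypot(v@px,v[2]).round(4),"ang",np.degrees(np.arctan2(v[2],-v@px)).round(1),"F px,py,z",(F@px).round(2),(F@py).round(2),F[2].round(2),"M",o["torque"].round(2),"grip",round(o["grip_width"],3),round(o["grasp_force"],1))
    return o,F,s
E
python3 -c "
from h import *
feel()"
```

```text
clock 7.3 sleeve [ 0.5552 -0.1268  0.1652] rel px,py,z -0.0953 -0.0001 0.0602 r 0.1127 ang 32.3 F px,py,z -3.78 -0.0 2.83 M [0.47 0.71 0.04] grip 0.145 39.5
```

jog_arm(dr=[[0, 0, 0], [0, 0, 0]], translation=[[0, -0.075, -0.09], [0, 0, 0]], jaw=[0, 0])

```text
clock: 7.5
position: [0.5582, -0.1287, 0.1489]
ee_rot: [0.852, 0.499, 0.079, 0.135]
ft_force: [1.6, -0.4, -1.4]
grip_width: 0.149
grasp_force: 39.0
```

```bash
python3 -c "
from h import *
feel()
snap('a3',(330,200),(285,160))"
```

```text
clock 7.7 sleeve [ 0.5533 -0.126   0.167 ] rel px,py,z -0.0973 -0.0002 0.062 r 0.1154 ang 32.5 F px,py,z 1.24 1.07 -0.73 M [0.1  0.06 0.1 ] grip 0.143 39.1
```

View pics/a3.png

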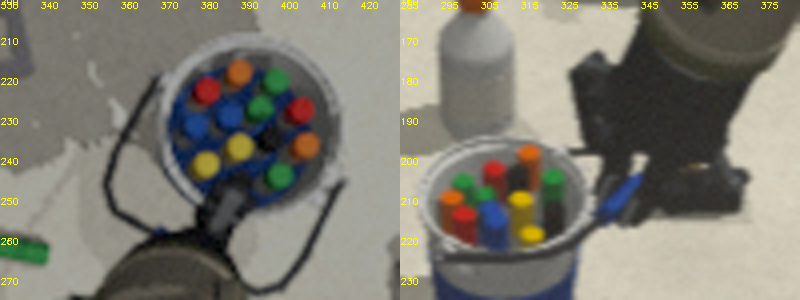

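The top view shows the pail in place, centred near (385,232), with the bail now at about 33° and the sleeve held. The slight pull I wanted is there. I'll continue the arc.

jog_arm(dr=[[0, 0, 0], [0, 0, 0], [0, 0, 0], [0, 0, 0], [0, 0, 0]], translation=[[0, 0.255, -0.195], [0, 0.27, -0.175], [0, 0.28, -0.155], [0, 0.29, -0.135], [0, 0, 0]], jaw=[0, 0, 0, 0, 0])

```text
clock: 8.3
position: [0.5778, -0.1392, 0.1743]
ee_rot: [0.853, 0.499, 0.08, 0.135]
ft_force: [-3.7, 3.5, 5.4]
grip_width: 0.147
grasp_force: 40.0
```

```bash
python3 -c "
from h import *
feel()"
```

```text
clock 8.5 sleeve [ 0.5715 -0.1356  0.1913] rel px,py,z -0.0767 0.0003 0.0863 r 0.1155 ang 48.4 F px,py,z -4.14 -0.15 4.73 M [0.38 0.74 0.05] grip 0.143 39.9
```

jog_arm(dr=[[0, 0, 0], [0, 0, 0]], translation=[[0, -0.04, -0.1], [0, 0, 0]], jaw=[0, 0])

```text
clock: 8.7
position: [0.5749, -0.1382, 0.175]
ee_rot: [0.853, 0.499, 0.079, 0.135]
ft_force: [1.2, -0.4, -1.2]
grip_width: 0.145
grasp_force: 39.3
```

```bash
python3 -c "
from h import *
feel()"
```

```text
clock 8.9 sleeve [ 0.5699 -0.1353  0.1931] rel px,py,z -0.0783 -0.0002 0.0881 r 0.1178 ang 48.4 F px,py,z 0.95 0.44 -1.17 M [0.22 0.16 0.06] grip 0.14 39.2
```

jog_arm(dr=[[0, 0, 0], [0, 0, 0], [0, 0, 0]], translation=[[0, 0.295, -0.13], [0, 0.305, -0.11], [0, 0, 0]], jaw=[0, 0, 0])

```text
clock: 9.2
position: [0.5871, -0.145, 0.1864]
ee_rot: [0.853, 0.498, 0.08, 0.135]
ft_force: [-0.6, -1.7, 1.0]
grip_width: 0.147
grasp_force: 39.5
```

```bash
python3 -c "
from h import *
feel()"
```

```text
clock 9.4 sleeve [ 0.5808 -0.1414  0.2037] rel px,py,z -0.0658 -0.0002 0.0987 r 0.1186 ang 56.3 F px,py,z -0.48 -1.25 1.87 M [-0.06  0.44 -0.08] grip 0.145 39.5
```

```bash
cat >> h.py <<'E'
def shift(n,x,y,w,hh):
    from workcell import optics
    a=cv2.cvtColor(cs[n]["color"],cv2.COLOR_RGB2GRAY); b=cv2.cvtColor(optics.camera(n)["color"],cv2.COLOR_RGB2GRAY)
    k=4; t=cv2.resize(a[y:y+hh,x:x+w],None,fx=k,fy=k,interpolation=cv2.INTER_CUBIC); s=cv2.resize(b[y-8:y+hh+8,x-8:x+w+8],None,fx=k,fy=k,interpolation=cv2.INTER_CUBIC)
    r=cv2.matchTemplate(s,t,cv2.TM_CCOEFF_NORMED); _,v,_,p=cv2.minMaxLoc(r); print(n,(x,y),"shift px",p[0]/k-8,p[1]/k-8,round(v,3))
E
python3 -c "
from h import *
shift('top',370,210,40,22);shift('top',395,210,22,26);shift('top',385,210,26,18)
shift('side',290,195,38,26);shift('side',291,222,40,26);shift('side',293,195,24,22)
c=np.array([.638,-.173,.12]);print(proj('top',c+[.01,0,0])-proj('top',c),proj('side',c+[0,0,.01])-proj('side',c),proj('side',c+[.00872,-.00489,0])-proj('side',c),proj('top',c+[.00872,-.00489,0])-proj('top',c))
"
```

```text
top (370, 210) shift px -0.75 2.25 0.964
top (395, 210) shift px -0.75 2.25 0.974
top (385, 210) shift px -0.75 2.25 0.992
side (290, 195) shift px 2.0 0.75 0.906
side (291, 222) shift px 2.0 0.75 0.921
side (293, 195) shift px 2.0 0.75 0.98
[ 0.0389019 -3.9093332] [-0.03286478 -2.73906205] [-2.84721589 -1.52455481] [ 1.95978054 -3.35965696]
```

jog_arm(dr=[[0, 0, 0], [0, 0, 0], [0, 0, 0], [0, 0, 0], [0, 0, 0]], translation=[[0, 0.3, -0.11], [0, 0.315, -0.05], [0, 0.32, -0.025], [0, 0.32, 0], [0, 0, 0]], jaw=[0, 0, 0, 0, 0])

```text
clock: 10.2
position: [0.6116, -0.1586, 0.1997]
ee_rot: [0.853, 0.498, 0.079, 0.135]
ft_force: [0.8, -0.1, -0.9]
grip_width: 0.145
grasp_force: 39.2
```

```bash
python3 -c "
from h import *
feel()
shift('top',385,210,26,18);shift('side',293,195,24,22)"
```

```text
clock 10.4 sleeve [ 0.6057 -0.1551  0.2178] rel px,py,z -0.0374 0.0 0.1128 r 0.1188 ang 71.6 F px,py,z 0.75 -0.26 -1.79 M [0.02 0.23 0.  ] grip 0.151 39.2
top (385, 210) shift px -2.0 3.0 0.892
side (293, 195) shift px 2.75 1.25 0.893
```

jog_arm(dr=[[0, 0, 0], [0, 0, 0], [0, 0, 0], [0, 0, 0], [0, 0, 0]], translation=[[0, 0.315, 0.045], [0, 0.315, 0.065], [0, 0.31, 0.09], [0, 0.18, 0.06], [0, 0, 0]], jaw=[0, 0, 0, 0, 0])

```text
clock: 11.0
position: [0.6372, -0.1726, 0.2029]
ee_rot: [0.852, 0.499, 0.08, 0.136]
ft_force: [-0.6, -0.5, 5.2]
grip_width: 0.146
grasp_force: 40.1
```

```bash
python3 -c "
from h import *
feel()
shift('top',385,210,26,18);shift('side',293,195,24,22);shift('side',295,222,24,22)
snap('a4',(330,180),(285,150))"
```

```text
clock 11.2 sleeve [ 0.6315 -0.1695  0.2209] rel px,py,z -0.0079 0.0 0.1159 r 0.1162 ang 86.1 F px,py,z 0.88 -0.17 4.98 M [-0.12 -0.12  0.01] grip 0.143 40.1
top (385, 210) shift px -8.0 -2.25 0.68
side (293, 195) shift px 4.5 1.0 0.838
side (295, 222) shift px 3.25 1.25 0.872
```

View pics/a4.png

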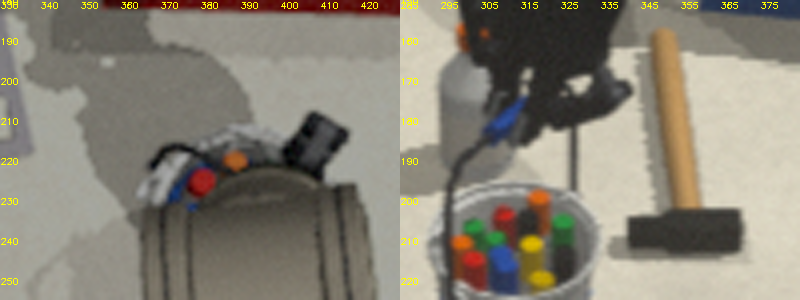

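The side view shows the bail upright, with the leg rising from (297,222) to the sleeve at (310,179), and the pail standing level. The pail slid about 1 cm on the table. The tool presses down 5 N, so I'll ease up.

jog_arm(dr=[[0, 0, 0], [0, 0, 0]], translation=[[0, 0.025, -0.075], [0, 0, 0]], jaw=[0, 0])

```text
clock: 11.65
position: [0.635, -0.1721, 0.2031]
ee_rot: [0.853, 0.499, 0.078, 0.134]
ft_force: [1.4, 0.2, -2.2]
grip_width: 0.146
grasp_force: 39.4
```

```bash
python3 -c "
from h import *
feel()
shift('side',293,195,24,22);shift('side',295,222,24,22)"
```

```text
clock 11.85 sleeve [ 0.6301 -0.1692  0.2212] rel px,py,z -0.0092 -0.0004 0.1162 r 0.1166 ang 85.5 F px,py,z -0.02 0.1 -4.26 M [0.28 0.55 0.03] grip 0.145 39.2
side (293, 195) shift px 5.0 1.0 0.823
side (295, 222) shift px 3.5 1.25 0.876
```

jog_arm(dr=[[0, 0, 0], [0, 0, 0], [0, 0, 0], [0, 0, 0], [0, 0, 0], [0, 0, 0], [0, 0, 0], [0, 0, 0], [0, 0, 0], [0, 0, 0]], translation=[[0, 0.04, -0.12], [0, 0.08, -0.24], [0, 0.12, -0.38], [0, 0.16, -0.5], [0, 0.16, -0.5], [0, 0.16, -0.5], [0, 0.16, -0.5], [0, 0.16, -0.5], [0, 0.12, -0.38], [0, 0.06, -0.2]], jaw=[0, 0, 0, 0, 0, 0, 0, 0, 0, 0])

```text
clock: 12.95
position: [0.6355, -0.1719, 0.3056]
ee_rot: [0.852, 0.499, 0.079, 0.135]
ft_force: [-0.1, -0.5, -5.4]
grip_width: 0.145
grasp_force: 39.2
```

jog_arm(dr=[[0, 0.1, -0.3], [0, 0.2, -0.6], [0, 0.2, -0.6], [0, 0.2, -0.6], [0, 0.2, -0.6], [0, 0.2, -0.6], [0, 0.2, -0.6], [0, 0.2, -0.6], [0, 0.15, -0.5], [0, 0, 0]], translation=[[0, 0, 0], [0, 0, 0], [0, 0, 0], [0, 0, 0], [0, 0, 0], [0, 0, 0], [0, 0, 0], [0, 0, 0], [0, 0, 0], [0, 0, 0]], jaw=[0, 0, 0, 0, 0, 0, 0, 0, 0, 0])

```text
clock: 13.95
position: [0.6348, -0.1726, 0.3034]
ee_rot: [0.747, 0.646, 0.103, 0.118]
ft_force: [0.6, 0.1, -4.8]
grip_width: 0.147
grasp_force: 39.1
```

```bash
cat >> h.py <<'E'
GP=0.0155; YH=-8.5; SEAT=np.array([.515,.222,.255])
def hk(n=4,lean=18):
    o,F,s=feel(n); a=np.radians(YH); X=np.array([np.cos(a),np.sin(a),0]); Y=np.array([-X[1],X[0],0]); v=s-SEAT; T=ori(YH,lean)
    print("wire rel hook mm",np.round([v@X*1e3,v@Y*1e3,v[2]*1e3],1),"F hook",np.round([F@X,F@Y,F[2]],2),"rot",np.degrees((Rn.from_quat(o["ee_rot"]).inv()*T).as_rotvec()).round(2))
    return T,X,Y,s
E
python3 -c "
from h import *
T,X,Y,s=hk()
via=np.array([.46,.06,.314]);B=SEAT-.075*X; B[2]=.314
print('tool mm s->via',T.inv().apply(via-s)*1e3,'via->B',T.inv().apply(B-via)*1e3,B)"
```

```text
clock 14.15 sleeve [ 0.6304 -0.171   0.3187] rel px,py,z -0.0081 -0.0018 0.2137 r 0.2139 ang 87.8 F px,py,z -0.09 0.24 -5.25 M [ 0.09  0.58 -0.02] grip 0.144 39.2
wire rel hook mm [ 172.2 -371.6   63.7] F hook [ 0.    0.25 -5.25] rot [ 0.01 -0.15  0.17]
tool mm s->via [ 203.28401393 -194.21688914  -58.11920921] via->B [168.35008748 -42.36885652 -13.76647599] [0.44082381 0.23308571 0.314     ]
```

jog_arm(dr=[[0, 0, 0], [0, 0, 0], [0, 0, 0], [0, 0, 0], [0, 0, 0], [0, 0, 0], [0, 0, 0], [0, 0, 0], [0, 0, 0], [0, 0, 0]], translation=[[0.13, -0.12, -0.04], [0.25, -0.24, -0.07], [0.38, -0.36, -0.11], [0.5, -0.48, -0.145], [0.5, -0.48, -0.145], [0.5, -0.48, -0.145], [0.5, -0.48, -0.145], [0.5, -0.48, -0.145], [0.5, -0.48, -0.145], [0.5, -0.48, -0.145]], jaw=[0, 0, 0, 0, 0, 0, 0, 0, 0, 0])

```text
clock: 15.15
position: [0.5441, -0.0493, 0.3018]
ee_rot: [0.747, 0.646, 0.103, 0.118]
ft_force: [-0.1, 0.8, -4.3]
grip_width: 0.139
grasp_force: 39.1
```

jog_arm(dr=[[0, 0, 0], [0, 0, 0], [0, 0, 0], [0, 0, 0], [0, 0, 0], [0, 0, 0], [0, 0, 0], [0, 0, 0], [0, 0, 0], [0, 0, 0]], translation=[[0.5, -0.48, -0.145], [0.5, -0.48, -0.145], [0.5, -0.48, -0.145], [0.5, -0.48, -0.145], [0.5, -0.48, -0.145], [0.5, -0.48, -0.145], [0.38, -0.36, -0.11], [0.25, -0.24, -0.07], [0.15, -0.15, -0.04], [0, 0, 0]], jaw=[0, 0, 0, 0, 0, 0, 0, 0, 0, 0])

```text
clock: 16.15
position: [0.4648, 0.0565, 0.3001]
ee_rot: [0.747, 0.646, 0.103, 0.118]
ft_force: [-0.0, 0.5, -5.1]
grip_width: 0.148
grasp_force: 39.2
```

```bash
python3 -c "
from h import *
T,X,Y,s=hk()
B=SEAT-.075*X; B[2]=.314
print('->B',T.inv().apply(B-s)*1e3,B)
from workcell import manip;print(manip.get_obs()['joint_pos'].round(2))"
```

```text
clock 16.35 sleeve [0.4604 0.0562 0.3149] rel px,py,z -0.2675 0.1132 0.2099 r 0.34 ang 38.1 F px,py,z -0.02 -0.12 -4.97 M [0.09 0.58 0.1 ] grip 0.148 39.2
wire rel hook mm [ -29.4 -172.1   59.9] F hook [-0.06 -0.1  -4.97] rot [ 0.02 -0.17  0.14]
->B [172.06024915 -43.59449951 -13.24367924] [0.44082381 0.23308571 0.314     ]
[ 0.96 -0.43 -0.94  1.93 -0.33  1.16 -0.05]
```

jog_arm(dr=[[0, 0, 0], [0, 0, 0], [0, 0, 0], [0, 0, 0], [0, 0, 0], [0, 0, 0], [0, 0, 0], [0, 0, 0], [0, 0, 0], [0, 0, 0]], translation=[[0.125, -0.03, -0.01], [0.25, -0.065, -0.02], [0.375, -0.095, -0.03], [0.5, -0.125, -0.04], [0.5, -0.125, -0.04], [0.5, -0.125, -0.04], [0.5, -0.125, -0.04], [0.5, -0.125, -0.04], [0.5, -0.125, -0.04], [0.5, -0.125, -0.04]], jaw=[0, 0, 0, 0, 0, 0, 0, 0, 0, 0])

```text
clock: 17.35
position: [0.4525, 0.1664, 0.3002]
ee_rot: [0.747, 0.646, 0.103, 0.118]
ft_force: [0.1, -0.5, -5.3]
grip_width: 0.146
grasp_force: 39.2
```

jog_arm(dr=[[0, 0, 0], [0, 0, 0], [0, 0, 0], [0, 0, 0], [0, 0, 0], [0, 0, 0], [0, 0, 0], [0, 0, 0], [0, 0, 0]], translation=[[0.5, -0.125, -0.04], [0.5, -0.125, -0.04], [0.5, -0.125, -0.04], [0.375, -0.095, -0.03], [0.375, -0.095, -0.03], [0.25, -0.065, -0.02], [0.125, -0.03, -0.01], [0, 0, 0], [0, 0, 0]], jaw=[0, 0, 0, 0, 0, 0, 0, 0, 0])

```text
clock: 18.25
position: [0.445, 0.2321, 0.3001]
ee_rot: [0.747, 0.646, 0.103, 0.118]
ft_force: [0.2, 0.2, -6.1]
grip_width: 0.15
grasp_force: 39.1
```

```bash
python3 -c "
from h import *
T,X,Y,s=hk()
snap('b1',(185,215),(290,220))
g=s;print('wire proj top',proj('top',s),'side',proj('side',s),'ends',[proj('side',s+d*Y).round(1) for d in(-.034,.034)],'seat',[proj('side',SEAT+d*Y).round(1) for d in(-.034,.034)])"
```

```text
clock 18.45 sleeve [0.4402 0.233  0.3149] rel px,py,z -0.3716 0.2575 0.2099 r 0.4268 ang 29.5 F px,py,z 0.24 -0.06 -5.13 M [0.09 0.64 0.03] grip 0.146 39.2
wire rel hook mm [-75.6  -0.2  59.9] F hook [ 0.2  -0.14 -5.13] rot [ 0.03 -0.15  0.16]
wire proj top [216.00749166 307.85915082] side [383.02392495 289.52921543] ends [array([386.9, 275.1]), array([378.9, 304.8])] seat [array([344.8, 285.6]), array([335.2, 313.7])]
```

View pics/b1.png

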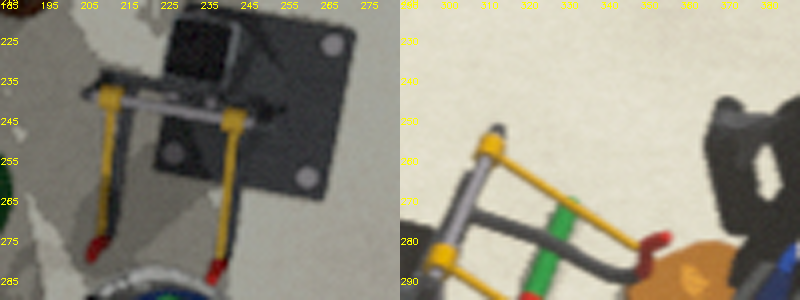

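The crop shows, in the top view, collars at (212.5,239.3) and (243.5,244.8), tongue ends at (209.5,275) and (240.3,280), and tip ends at (208,279.5) and (238.3,285). In the side view, the collars are at (312.3,256.7) and (300.5,284.3), and the far tongue end is at (349.5,281.5) with its tip end at (357,279.5). I'll fit the hook pose to these.

```bash
python3 - <<'E'
from h import *
from scipy.optimize import least_squares
C=(66,62);E=(-5.5,19);T=(-24,34)
D=[("top",C,34,(212.5,239.3)),("top",C,-34,(243.5,244.8)),("top",E,34,(209.8,274.8)),("top",E,-34,(240.3,280)),("top",T,34,(208,279.5)),("top",T,-34,(238.3,285)),
("side",C,34,(300.5,284)),("side",C,-34,(312.3,256.8)),("side",E,34,(339,309.6)),("side",E,-34,(349.5,281.5)),("side",T,-34,(357,279.5))]
def f(q):
    a=q[3]; X=np.array([np.cos(a),np.sin(a),0]);Y=np.array([-X[1],X[0],0])
    return np.array([proj(n,q[:3]+(p[0]*X+y*Y)/1e3+[0,0,p[1]/1e3])-uv for n,p,y,uv in D]).ravel()
r=least_squares(f,[.515,.222,.255,-.15],loss="soft_l1"); print(r.x[:3].round(4),np.degrees(r.x[3]).round(2)); print(f(r.x).reshape(-1,2).round(1).tolist())
E
```

```text
[0.5154 0.2223 0.2528] -8.72
[[0.7, 1.1], [0.3, 1.1], [0.5, -1.1], [-0.2, -0.9], [-0.6, 2.1], [-0.7, 2.1], [-0.4, 1.0], [-0.3, 0.7], [-0.9, -0.4], [-1.6, -0.5], [0.8, -1.1]]
```

jog_arm(dr=[[0, 0, 0], [0, 0, 0], [0, 0, 0], [0, 0, 0], [0, 0, 0], [0, 0, 0], [0, 0, 0], [0, 0, 0], [0, 0, 0], [0, 0, 0]], translation=[[0, 0.09, 0.03], [0, 0.18, 0.06], [0, 0.27, 0.085], [0, 0.36, 0.115], [0, 0.36, 0.115], [0, 0.36, 0.115], [0, 0.36, 0.115], [0, 0.36, 0.115], [0, 0.2, 0.07], [0, 0.12, 0.04]], jaw=[0, 0, 0, 0, 0, 0, 0, 0, 0, 0])

```text
clock: 19.55
position: [0.515, 0.2218, 0.3004]
ee_rot: [0.747, 0.646, 0.103, 0.119]
ft_force: [-1.4, 3.2, -7.2]
grip_width: 0.144
grasp_force: 39.2
```

jog_arm(dr=[[0, 0, 0], [0, 0, 0], [0, 0, 0], [0, 0, 0], [0, 0, 0], [0, 0, 0], [0, 0, 0]], translation=[[0, 0, 0], [0, 0, 0], [0, -0.03, 0.1], [0, -0.06, 0.2], [0, -0.06, 0.2], [0, -0.06, 0.2], [0, 0, 0]], jaw=[0, 0, 0, 0, 0, 0, 0])

```text
clock: 20.25
position: [0.5103, 0.2204, 0.2824]
ee_rot: [0.747, 0.646, 0.104, 0.118]
ft_force: [-0.6, -0.6, -5.2]
grip_width: 0.147
grasp_force: 39.2
```

```bash
python3 -c "
from h import *
hk(6)"
```

```text
clock 20.55 sleeve [0.5062 0.2211 0.2983] rel px,py,z -0.3082 0.2794 0.1933 r 0.3638 ang 32.1 F px,py,z -0.09 0.05 -4.64 M [0.02 0.69 0.02] grip 0.144 39.2
wire rel hook mm [-8.5 -2.2 43.3] F hook [-0.07  0.08 -4.64] rot [ 0.19 -0.29  0.18]
```

jog_arm(dr=[[0, 0, 0], [0, 0, 0], [0, 0, 0], [0, 0, 0], [0, 0, 0], [0, 0, 0]], translation=[[0.08, 0.15, 0.05], [0, -0.05, 0.15], [0, -0.05, 0.15], [0, -0.05, 0.15], [0, -0.04, 0.12], [0, 0, 0]], jaw=[0, 0, 0, 0, 0, 0])

```text
clock: 21.15
position: [0.5095, 0.2185, 0.2709]
ee_rot: [0.746, 0.646, 0.108, 0.119]
ft_force: [2.4, 0.1, -2.6]
grip_width: 0.144
grasp_force: 39.4
```

```bash
python3 -c "
from h import *
hk(6)"
```

```text
clock 21.45 sleeve [0.5045 0.2191 0.2857] rel px,py,z -0.3088 0.2768 0.1807 r 0.3577 ang 30.3 F px,py,z 2.74 1.08 -2.88 M [ 0.09 -0.18 -0.03] grip 0.147 39.4
wire rel hook mm [-10.   -4.4  30.7] F hook [ 2.95  0.03 -2.88] rot [ 0.45 -0.52  0.18]
```

```bash
python3 -c "
from workcell import manip
o=manip.get_obs();print(o['joint_pos'].round(3),o['tau'].round(1),o['joint_velocities'].round(3))"
```

```text
[ 1.268 -0.499 -1.468  1.783 -0.421  1.121 -0.278] [ -1.   23.5  19.2 -36.6   0.3  -0.8   0.1] [ 0. -0. -0.  0.  0. -0.  0.]
```

jog_arm(dr=[[0, 0, 0], [0, 0, 0], [0, 0, 0], [0, 0, 0], [0.5, 0, 0], [0.8, 0, 0], [0.8, 0, 0], [0.8, 0, 0], [0.8, 0, 0], [0, 0, 0]], translation=[[0, 0.05, -0.15], [0, 0.1, -0.3], [0, 0.12, -0.36], [0, 0.08, -0.25], [0, 0, 0], [0, 0, 0], [0, 0, 0], [0, 0, 0], [0, 0, 0], [0, 0, 0]], jaw=[0, 0, 0, 0, 0, 0, 0, 0, 0, 0])

```text
clock: 22.45
position: [0.4713, 0.1988, 0.3103]
ee_rot: [0.755, 0.654, 0.041, 0.026]
ft_force: [-0.1, -0.6, -4.4]
grip_width: 0.146
grasp_force: 39.3
```

```bash
python3 -c "
from h import *
hk(4,3)
from workcell import manip
o=manip.get_obs();print(o['joint_pos'].round(3),o['ee_rot'].round(3))"
```

```text
clock 22.65 sleeve [0.4696 0.2004 0.3248] rel px,py,z -0.33 0.2435 0.2198 r 0.3965 ang 33.7 F px,py,z -0.03 0.09 -4.75 M [-0.08  0.21  0.04] grip 0.149 39.4
wire rel hook mm [-41.7 -28.   69.8] F hook [ 0.    0.1  -4.75] rot [ 2.39 -1.66  0.46]
[ 1.426 -0.499 -1.469  1.655 -0.51   1.448 -0.153] [0.754 0.655 0.042 0.026]
```

```bash
cat > kin.py <<'E'
import numpy as np, itertools
from scipy.optimize import least_squares
from scipy.spatial.transform import Rotation as Rn
S=[([1.24339504,0.33280785,-0.06469534,1.46083847,0.02160013,1.34990786,-0.08852567],[.18746,-.59588,.230605],[.98841,.151806,-.000125,-.00062]),
([1.0,-.21,-.73,1.98,-.07,1.02,-.23],[.4682,-.1533,.2551],[.852,.499,.079,.135]),
([.96,-.43,-.94,1.93,-.33,1.16,-.05],[.4648,.0565,.3001],[.747,.646,.103,.118]),
([1.268,-.499,-1.468,1.783,-.421,1.121,-.278],[.5095,.2185,.2709],[.746,.646,.108,.119]),
([1.426,-.499,-1.469,1.655,-.51,1.448,-.153],[.4713,.1988,.3103],[.755,.654,.041,.026])]
def fk(q,k,sg):
    H,L1,L2,D,a,b,c,yt,o1=k
    R=Rn.from_euler("z",sg[0]*q[0]+o1); p=np.array([0,0,H])
    R=R*Rn.from_euler("y",q[1]); R=R*Rn.from_euler("z",sg[1]*q[2]); p=p+R.apply([a,0,L1])
    R=R*Rn.from_euler("y",q[3]); R=R*Rn.from_euler("z",sg[2]*q[4]); p=p+R.apply([b,0,L2])
    R=R*Rn.from_euler("y",q[5]); R=R*Rn.from_euler("z",sg[3]*q[6]+yt); p=p+R.apply([c,0,D]) if False else p+(R*Rn.from_euler("z",-sg[3]*q[6]-yt)).apply([c,0,D]); return p,R
def res(k,sg):
    r=[]
    for q,p,Q in S:
        P,R=fk(q,k,sg); r+=list((P-p)*1e3); r+=list(np.degrees((Rn.from_quat(Q).inv()*R).as_rotvec()))
    return np.array(r)
if __name__=="__main__":
    out=[]
    for sg in itertools.product([1,-1],repeat=4):
        for yt in(0,1.57,3.14,-1.57):
          for o1 in (0,3.14):
            s=least_squares(res,[.35,.42,.4,.25,0,0,0,yt,o1],args=(sg,)); out.append((s.cost,sg,s.x))
    out.sort(key=lambda t:t[0]); 
    for o in out[:3]: print(round(o[0],1),o[1],o[2].round(4))
    print(res(out[0][2],out[0][1]).reshape(-1,6).round(1)); np.savez("kin.npz",k=out[0][2],sg=out[0][1])
E
python3 kin.py
```

```text
263.9 (-1, -1, -1, -1) [ 0.1261  0.4609  0.464   0.3193  0.0074 -0.1044  0.0134  1.4942 -0.0788]
263.9 (-1, -1, -1, -1) [ 0.1261  0.4609  0.464   0.3193  0.0074 -0.1044  0.0134  1.4942 -0.0788]
263.9 (-1, -1, -1, -1) [ 0.1261  0.4609  0.464   0.3193  0.0074 -0.1044  0.0134  1.4942 -0.0788]
[[-5.4  4.2  9.1  0.   0.   0.1]
 [ 2.8  8.8  1.4  0.4 -1.6  0.2]
 [-4.8  7.4  2.2 -0.4 -1.4 -0.1]
 [ 8.4  0.4 -7.1  0.1 -1.4 -0.1]
 [ 4.9 -6.7 -5.5 -0.2 -0.4 -0.1]]
```

```bash
cat > sim.py <<'E'
from kin import *
d=np.load("kin.npz"); sg=tuple(d["sg"])
def fk2(q,k):
    H,L1,L2,D,a,b,c,yt,o1,a2,b2,c2,s2=k
    R=Rn.from_euler("z",sg[0]*q[0]+o1); p=np.array([0,0,H])+R.apply([0,s2,0])
    R=R*Rn.from_euler("yz",[q[1],0]); R=R*Rn.from_euler("z",sg[1]*q[2]); p=p+R.apply([a,a2,L1])
    R=R*Rn.from_euler("y",q[3]); R=R*Rn.from_euler("z",sg[2]*q[4]); p=p+R.apply([b,b2,L2])
    R=R*Rn.from_euler("y",q[5]); p=p+R.apply([c,c2,D]); return p,R*Rn.from_euler("z",sg[3]*q[6]+yt)
def res2(k):
    r=[]
    for q,p,Q in S:
        P,R=fk2(q,k); r+=list((P-p)*1e3); r+=list(np.degrees((Rn.from_quat(Q).inv()*R).as_rotvec())*3)
    return np.r_[r,(k-K0)[[4,5,6,9,10,11,12]]*20]
K0=np.r_[d["k"],0,0,0,0]; K=least_squares(res2,K0).x
LO=np.array([-2.6,-.5,-1.47,.16,-1.27,.06,-2.6])+1e-3;HI=np.array([2.6,2.12,1.34,2.42,4.41,2.06,2.6])-1e-3
def err(q,p,R):
    P,Q=fk2(q,K); return np.r_[p-P,(R*Q.inv()).as_rotvec()*0.3]
def jac(q):
    P,Q=fk2(q,K);J=np.zeros((6,7))
    for i in range(7):
        e=np.zeros(7);e[i]=1e-5;P2,Q2=fk2(q+e,K);J[:,i]=np.r_[P2-P,(Q2*Q.inv()).as_rotvec()*.3]/1e-5
    return J
def track(q,wps,step=.02,lam=1e-3):   # wps: list of (p,R)
    for p,R in wps:
        P0,Q0=fk2(q,K); dv=(Q0.inv()*R).as_rotvec(); n=int(max(np.linalg.norm(p-P0)/step,np.linalg.norm(dv)/.07,1))+1
        for s in np.linspace(0,1,n+1)[1:]:
            tp,tR=P0+s*(p-P0),Q0*Rn.from_rotvec(s*dv)
            for _ in range(4):
                J=jac(q); q=np.clip(q+J.T@np.linalg.solve(J@J.T+lam**2*np.eye(6),err(q,tp,tR)),LO,HI)
    return q
E
python3 - <<'E'
from sim import *
print(K.round(3)); print(res2(K)[:30].reshape(-1,6).round(1))
q=np.array(S[0][0]); T=Rn.from_quat(S[1][2])
R1=Rn.from_quat([.863,.505,0,0]); P0,_=fk2(q,K)
q1=track(q,[(P0,R1),(np.array([.3195,-.3293,.241]),R1),(np.array([.3195,-.3293,.241]),T),(np.array(S[1][1]),T)]); print("sim 3.8",q1.round(2),S[1][0])
q2=track(q1,[(np.array(x),T) for x in([.5383,-.1175,.163],[.5509,-.1243,.1194],[.5778,-.1392,.1743],[.6116,-.1586,.1997],[.635,-.1721,.2031],[.6355,-.1719,.3056])]+[(np.array([.6348,-.1726,.3034]),Rn.from_quat(S[2][2])),(np.array(S[2][1]),Rn.from_quat(S[2][2]))]);print("sim via",q2.round(2),S[2][0])
E
```

```text
[ 2.260e-01  4.530e-01  4.840e-01  3.380e-01 -1.000e-03 -2.300e-02
  0.000e+00  1.568e+00 -3.000e-03 -2.300e-02 -2.000e-03 -2.000e-03
 -1.500e-02]
[[ 0.8  0.1  0.8  0.   0.  -0. ]
 [-0.6 -0.7 -2.3  0.9 -0.9  0.9]
 [-0.6 -0.1  3.8 -1.2 -0.2 -0.1]
 [ 0.8  0.5 -0.5  0.2 -0.1 -0. ]
 [-0.2 -0.3 -1.7 -0.2  0.1 -0.8]]
sim 3.8 [ 1.   -0.22 -0.72  1.98 -0.08  1.02 -0.22] [1.0, -0.21, -0.73, 1.98, -0.07, 1.02, -0.23]
sim via [ 0.95 -0.42 -0.94  1.93 -0.32  1.16 -0.06] [0.96, -0.43, -0.94, 1.93, -0.33, 1.16, -0.05]
```

```bash
cat > search.py <<'E'
from sim import *
from h import ori,SEAT
from multiprocessing import Pool
YH=-8.6; a=np.radians(YH);X=np.array([np.cos(a),np.sin(a),0]);Y=np.array([-X[1],X[0],0])
def wire(x,y,z,lean):
    R=ori(YH,lean); return SEAT+(x*X+y*Y)/1e3+[0,0,z/1e3]+.0155*R.as_matrix()[:,2],R
q0=np.array(S[4][0])
def free(p,yaw,lean):
    R=ori(yaw,lean); return np.array(p)+.0155*R.as_matrix()[:,2],R
def run(seed,verbose=False):
    g=np.random.default_rng(seed); L=g.choice([0,5,10,15])
    W=[((g.uniform(.38,.75),g.uniform(-.35,.05),g.uniform(.33,.6)),g.uniform(-60,50),g.uniform(-25,30)) for _ in range(g.integers(1,3))]
    q=track(q0,[wire(-42,-28,70,5),wire(-100,0,68,5),free((.43,.06,.325),-8.6,5)]+[free(*w) for w in W],step=.03)
    m=9;e=0;Q=[]
    for w in [free((.46,.06,.325),-8.6,L),wire(-85,0,65,L),wire(-5,0,60,L),wire(-4,0,0,L)]:
        q=track(q,[w],step=.03); e=max(e,np.linalg.norm(err(q,*w))); m=min(m,np.min(np.r_[q-LO,HI-q])); Q.append(q.round(2))
    return m-100*e,seed,L,W,Q,e
if __name__=="__main__":
    with Pool() as p: r=p.map(run,range(240))
    r.sort(key=lambda t:-t[0])
    for t in r[:4]: print(round(t[0],3),t[1],t[2],[(np.round(w[0],2).tolist(),round(w[1]),round(w[2])) for w in t[3]],[x.tolist() for x in t[4]][1:],t[5])
E
nproc; time timeout 400 python3 search.py
```

```text
4
0.47 231 0 [([0.7, -0.29, 0.44], 1, -2), ([0.61, -0.3, 0.58], -39, -2)] [[0.28, 0.06, -0.9, 1.65, 0.05, 1.45, -0.77], [0.24, 0.25, -0.87, 1.5, 0.19, 1.48, -0.79], [0.24, 0.28, -0.87, 1.61, 0.21, 1.36, -0.8]] 5.306625078097165e-15
0.47 49 0 [([0.6, -0.19, 0.5], 12, -24)] [[0.25, 0.06, -0.86, 1.65, 0.04, 1.45, -0.77], [0.21, 0.24, -0.84, 1.51, 0.18, 1.47, -0.78], [0.21, 0.27, -0.83, 1.61, 0.2, 1.36, -0.79]] 4.451516713422197e-15
0.466 123 0 [([0.4, -0.26, 0.38], -41, 20), ([0.72, -0.24, 0.55], 38, 3)] [[0.04, 0.04, -0.64, 1.66, 0.03, 1.45, -0.76], [0.04, 0.21, -0.62, 1.51, 0.12, 1.46, -0.73], [0.04, 0.23, -0.62, 1.61, 0.13, 1.34, -0.74]] 1.663816540290289e-15
0.42 114 0 [([0.43, -0.18, 0.52], 7, 10), ([0.54, -0.14, 0.57], -48, -16)] [[0.42, 0.08, -1.05, 1.65, 0.07, 1.45, -0.79], [0.34, 0.29, -1.02, 1.5, 0.24, 1.49, -0.83], [0.34, 0.32, -1.0, 1.6, 0.27, 1.37, -0.85]] 1.1273515327749052e-14
real	1m6.923s
user	3m45.159s
sys	0m0.370s
```

```bash
python3 - <<'E'
from search import *
P,R=fk2(q0,K); 
for name,w in (("x-100 y-28 L5",wire(-100,-28,68,5)),("x-100 y0 L5",wire(-100,0,68,5)),("x-100 y-28 L0",wire(-100,-28,68,0)),("y-60",wire(-100,-60,68,3))):
    q=track(q0,[w]); print(name,q.round(2),(err(q,*w)*1e3).round(1))
def seq(W,L):
    q=track(q0,[wire(-42,-28,70,5),wire(-100,-28,68,5),free((.43,.06,.325),-8.6,5)]+[free(*w) for w in W],step=.03); m=9
    for w in [free((.46,.06,.325),-8.6,L),wire(-85,0,65,L),wire(-5,0,60,L),wire(-4,0,0,L)]:
        q=track(q,[w],step=.03); m=min(m,np.min(np.r_[q-LO,HI-q]))
    print(W,L,round(m,3),q.round(2),np.linalg.norm(err(q,*w)).round(4))
for W in ([((.6,-.15,.5),-8.6,5)],[((.6,-.15,.35),-8.6,5)],[((.65,-.2,.5),-8.6,-10)],[((.65,-.2,.5),-30,0)]):
    for L in(0,8): seq(W,L)
E
```

```text
x-100 y-28 L5 [ 1.17 -0.5  -1.3   1.74 -0.47  1.46 -0.24] [-0.4  0.9 -0.4 -3.3 -1.4 -0. ]
x-100 y0 L5 [ 1.2  -0.5  -1.37  1.71 -0.47  1.46 -0.29] [-0.3  0.7 -0.6 -2.6 -1.  -0. ]
x-100 y-28 L0 [ 1.3  -0.5  -1.4   1.69 -0.49  1.55 -0.21] [-0.   0.2 -0.2 -0.6 -0.2 -0. ]
y-60 [ 1.2  -0.5  -1.26  1.76 -0.47  1.5  -0.17] [-0.2  0.5 -0.1 -1.8 -0.7 -0. ]
[((0.6, -0.15, 0.5), -8.6, 5)] 0 0.007 [ 0.49  0.43 -1.26  1.6   0.41  1.42 -0.95] 0.0
[((0.6, -0.15, 0.5), -8.6, 5)] 8 0.0 [ 1.54 -0.5  -1.47  1.71 -0.56  1.29 -0.16] 0.113
[((0.6, -0.15, 0.35), -8.6, 5)] 0 0.006 [ 0.49  0.43 -1.26  1.6   0.41  1.42 -0.95] 0.0
[((0.6, -0.15, 0.35), -8.6, 5)] 8 0.0 [ 1.54 -0.5  -1.47  1.71 -0.56  1.29 -0.16] 0.113
[((0.65, -0.2, 0.5), -8.6, -10)] 0 0.076 [ 0.48  0.42 -1.24  1.6   0.4   1.41 -0.94] 0.0
[((0.65, -0.2, 0.5), -8.6, -10)] 8 0.0 [ 1.54 -0.5  -1.47  1.71 -0.56  1.29 -0.16] 0.1133
[((0.65, -0.2, 0.5), -30, 0)] 0 0.0 [ 0.49  0.43 -1.26  1.6   0.41  1.42 -0.95] 0.0
[((0.65, -0.2, 0.5), -30, 0)] 8 0.0 [ 1.54 -0.5  -1.47  1.71 -0.56  1.29 -0.16] 0.113
```

jog_arm(dr=[[0, 0, 0], [0, 0, 0], [0, 0, 0], [0, 0, 0], [0, 0, 0], [0, 0, 0], [0, 0, 0], [0, 0, 0]], translation=[[0, -0.1, 0], [0, -0.2, 0], [0, -0.35, -0.03], [0, -0.45, -0.04], [0, -0.45, -0.04], [0, -0.4, -0.03], [0, -0.25, -0.02], [0, -0.1, 0]], jaw=[0, 0, 0, 0, 0, 0, 0, 0])

```text
clock: 23.45
position: [0.4131, 0.2086, 0.3079]
ee_rot: [0.754, 0.655, 0.041, 0.026]
ft_force: [-1.1, -0.6, -4.8]
grip_width: 0.144
grasp_force: 39.3
```

```bash
python3 - <<'E'
from h import *
from workcell import manip
hk(2,5); o=manip.get_obs(); print(o["joint_pos"].round(3)); np.savez("now.npz",**o)
E
```

```text
clock 23.55 sleeve [0.412  0.2082 0.3234] rel px,py,z -0.3841 0.2221 0.2184 r 0.4418 ang 29.6 F px,py,z -0.24 0.01 -4.56 M [-0.05  0.16  0.  ] grip 0.145 39.4
wire rel hook mm [-99.8 -28.9  68.4] F hook [-0.22  0.09 -4.56] rot [ 0.32 -1.68  0.44]
[ 1.139 -0.499 -1.27   1.761 -0.483  1.447 -0.218]
```

```bash
cat > s2.py <<'E'
from search import *
N=np.load("now.npz"); qn=N["joint_pos"]; R0=Rn.from_quat(N["ee_rot"]); p0=N["position"]
V=np.array([.46,.06,.315])
def go2(W,yaw,lean,L,full=False):
    R1=ori(yaw,lean); R2=ori(YH,L); W=np.array(W)
    wps=[(p0+V-V+[.02,-.14,0],R0),(W,R0),(W,R1),(V,R1),(V,R2),wire(-85,0,62,L),wire(-4,0,58,L),wire(-4,0,-2,L)]
    q=qn;m=[];e=0;Q=[]
    for i,w in enumerate(wps):
        q=track(q,[w],step=.03); Q.append(q.round(2)); 
        if i>=2: m.append(np.min(np.r_[q-LO,HI-q]).round(2)); e=max(e,np.linalg.norm(err(q,*w)))
    return min(m)-100*e,tuple(W.round(3)),round(yaw),round(lean),L,m,(Q if full else q.round(2))
def f(s):
    g=np.random.default_rng(s); return go2((g.uniform(.5,.68),g.uniform(-.22,.0),g.choice([.33,.4,.5])),g.uniform(-50,50),g.uniform(-25,20),int(g.choice([0,4,8])))
if __name__=="__main__":
    with Pool() as p: r=p.map(f,range(300))
    r.sort(key=lambda t:-t[0])
    for t in r[:7]: print(t)
E
timeout 500 python3 s2.py
```

```text
(np.float64(0.20999999995384835), (np.float64(0.666), np.float64(-0.044), np.float64(0.5)), -46, 15, 0, [np.float64(0.21), np.float64(0.23), np.float64(0.43), np.float64(0.22), np.float64(0.29), np.float64(0.31)], array([ 0.44,  0.38, -1.16,  1.6 ,  0.35,  1.39, -0.91]))
(np.float64(0.17999999999055313), (np.float64(0.65), np.float64(-0.089), np.float64(0.33)), -46, 19, 0, [np.float64(0.39), np.float64(0.18), np.float64(0.47), np.float64(0.26), np.float64(0.33), np.float64(0.34)], array([ 0.42,  0.36, -1.13,  1.6 ,  0.33,  1.39, -0.89]))
(np.float64(0.1599999999795639), (np.float64(0.615), np.float64(-0.161), np.float64(0.33)), -48, 12, 0, [np.float64(0.4), np.float64(0.26), np.float64(0.36), np.float64(0.16), np.float64(0.25), np.float64(0.27)], array([ 0.46,  0.4 , -1.2 ,  1.6 ,  0.37,  1.4 , -0.92]))
(np.float64(0.13999999996649518), (np.float64(0.634), np.float64(-0.054), np.float64(0.4)), -40, 19, 4, [np.float64(0.34), np.float64(0.14), np.float64(0.39), np.float64(0.19), np.float64(0.24), np.float64(0.26)], array([ 0.49,  0.34, -1.21,  1.65,  0.38,  1.33, -0.93]))
(np.float64(0.12999999998232784), (np.float64(0.619), np.float64(-0.087), np.float64(0.4)), -41, 18, 0, [np.float64(0.32), np.float64(0.13), np.float64(0.4), np.float64(0.19), np.float64(0.28), np.float64(0.29)], array([ 0.45,  0.39, -1.18,  1.6 ,  0.36,  1.4 , -0.91]))
(np.float64(0.11999999998016689), (np.float64(0.572), np.float64(-0.062), np.float64(0.5)), -42, 19, 0, [np.float64(0.25), np.float64(0.12), np.float64(0.38), np.float64(0.17), np.float64(0.26), np.float64(0.28)], array([ 0.46,  0.39, -1.19,  1.6 ,  0.37,  1.4 , -0.92]))
(np.float64(0.10999999998314058), (np.float64(0.575), np.float64(-0.093), np.float64(0.4)), -43, 18, 0, [np.float64(0.23), np.float64(0.11), np.float64(0.33), np.float64(0.13), np.float64(0.24), np.float64(0.26)], array([ 0.47,  0.41, -1.21,  1.6 ,  0.38,  1.4 , -0.93]))
```

```bash
python3 - <<'E'
from s2 import *
W=np.array([.64,-.09,.32]); r=go2(W,-46,19,4,True); print(r[0],r[5]); [print(x) for x in r[6]]
A=p0+[.02,-.14,0]; R1=ori(-46,19); R2=ori(YH,4)
print("p0->A",R0.inv().apply(A-p0)*40,"A->W",R0.inv().apply(W-A)*40,"rot",np.degrees((R0.inv()*R1).as_rotvec())/4,"W->V",R1.inv().apply(V-W)*40,"rot2",np.degrees((R1.inv()*R2).as_rotvec())/4,"V->B",R2.inv().apply(wire(-85,0,62,4)[0]-V)*40)
E
```

```text
0.1799999999863376 [np.float64(0.38), np.float64(0.18), np.float64(0.39), np.float64(0.24), np.float64(0.28), np.float64(0.29)]
[ 1.19 -0.38 -1.12  1.81 -0.37  1.41 -0.01]
[ 0.88  0.54 -1.22  1.3   0.51  1.54 -0.39]
[ 0.81  0.34 -1.09  1.47  0.6   1.35 -1.12]
[ 0.92 -0.32 -1.09  1.83 -0.01  1.27 -0.97]
[ 0.78 -0.11 -0.94  1.74 -0.07  1.4  -0.29]
[ 0.61  0.02 -1.23  1.69  0.07  1.39 -0.78]
[ 0.48  0.29 -1.19  1.55  0.33  1.44 -0.88]
[ 0.47  0.32 -1.17  1.65  0.36  1.33 -0.91]
p0->A [-5.43433666  1.57095394 -0.00942109] A->W [-5.12445987  9.07217695  0.21547891] rot [-3.42729494 -2.39687411  9.24753175] W->V [-1.01129634 -8.87505772 -2.84440331] rot2 [ 3.61559409  1.86926994 -9.18775529] V->B [ 6.7361191  -2.18280067  0.38716836]
```

jog_arm(dr=[[0, 0, 0], [0, 0, 0], [0, 0, 0], [0, 0, 0], [0, 0, 0], [0, 0, 0], [0, 0, 0], [0, 0, 0], [0, 0, 0], [0, 0, 0]], translation=[[-0.18, 0.05, 0], [-0.42, 0.12, 0], [-0.6, 0.175, 0], [-0.6, 0.175, 0], [-0.6, 0.175, 0], [-0.6, 0.175, 0], [-0.6, 0.175, 0], [-0.6, 0.175, 0], [-0.6, 0.175, 0], [-0.6, 0.175, 0]], jaw=[0, 0, 0, 0, 0, 0, 0, 0, 0, 0])

```text
clock: 24.55
position: [0.434, 0.0675, 0.3079]
ee_rot: [0.754, 0.655, 0.041, 0.026]
ft_force: [-0.1, -0.0, -4.9]
grip_width: 0.143
grasp_force: 39.4
```

jog_arm(dr=[[0, 0, 0], [0, 0, 0], [0, 0, 0], [0, 0, 0], [0, 0, 0], [0, 0, 0], [0, 0, 0], [0, 0, 0], [0, 0, 0], [0, 0, 0]], translation=[[-0.42, 0.36, 0.01], [-0.3, 0.53, 0.01], [-0.3, 0.53, 0.01], [-0.3, 0.53, 0.01], [-0.3, 0.53, 0.01], [-0.3, 0.53, 0.01], [-0.3, 0.53, 0.01], [-0.3, 0.53, 0.01], [-0.3, 0.53, 0.01], [-0.3, 0.53, 0.01]], jaw=[0, 0, 0, 0, 0, 0, 0, 0, 0, 0])

```text
clock: 25.55
position: [0.5508, -0.0277, 0.3145]
ee_rot: [0.754, 0.654, 0.042, 0.025]
ft_force: [-1.1, -0.2, -4.5]
grip_width: 0.144
grasp_force: 39.4
```

jog_arm(dr=[[0, 0, 0], [0, 0, 0], [0, 0, 0], [0, 0, 0], [0, 0, 0], [0, 0, 0], [0, 0, 0], [0, 0, 0], [-0.1, -0.07, 0.26], [-0.2, -0.14, 0.54]], translation=[[-0.3, 0.53, 0.01], [-0.3, 0.53, 0.01], [-0.3, 0.53, 0.01], [-0.3, 0.53, 0.01], [-0.3, 0.53, 0.01], [-0.22, 0.4, 0.01], [-0.15, 0.27, 0.01], [-0.07, 0.13, 0], [0, 0, 0], [0, 0, 0]], jaw=[0, 0, 0, 0, 0, 0, 0, 0, 0, 0])

```text
clock: 26.55
position: [0.6281, -0.0861, 0.3199]
ee_rot: [0.772, 0.632, 0.044, 0.037]
ft_force: [0.1, 0.5, -4.3]
grip_width: 0.148
grasp_force: 39.4
```

jog_arm(dr=[[-0.29, -0.2, 0.77], [-0.29, -0.2, 0.77], [-0.29, -0.2, 0.77], [-0.29, -0.2, 0.77], [-0.29, -0.2, 0.77], [-0.29, -0.2, 0.77], [-0.29, -0.2, 0.77], [-0.29, -0.2, 0.77], [-0.29, -0.2, 0.77], [-0.29, -0.2, 0.77]], translation=[[0, 0, 0], [0, 0, 0], [0, 0, 0], [0, 0, 0], [0, 0, 0], [0, 0, 0], [0, 0, 0], [0, 0, 0], [0, 0, 0], [0, 0, 0]], jaw=[0, 0, 0, 0, 0, 0, 0, 0, 0, 0])

```text
clock: 27.55
position: [0.6276, -0.0856, 0.3202]
ee_rot: [0.906, 0.393, 0.062, 0.145]
ft_force: [0.1, -0.4, -4.2]
grip_width: 0.142
grasp_force: 39.4
```

```bash
python3 - <<'E'
from s2 import *
from workcell import manip
o=manip.get_obs(); R=Rn.from_quat(o["ee_rot"]); R1=ori(-46,19); print(o["clock"],o["position"].round(3),o["joint_pos"].round(2),o["ft_force"].round(1),np.degrees((R.inv()*R1).as_rotvec()).round(1),"to V",R.inv().apply(V-o["position"])*40)
E
```

```text
27.55 [ 0.628 -0.086  0.32 ] [ 0.84  0.3  -1.09  1.5   0.54  1.34 -1.05] [ 0.1 -0.4 -4.2] [-0.8 -0.8  2.8] to V [-0.32994605 -8.49632295 -2.56885897]
```

jog_arm(dr=[[0, 0, 0], [0, 0, 0], [0, 0, 0], [0, 0, 0], [0, 0, 0], [0, 0, 0], [0, 0, 0], [0, 0, 0], [0, 0, 0], [0, 0, 0]], translation=[[0, -0.15, -0.05], [0, -0.3, -0.09], [-0.02, -0.45, -0.14], [-0.02, -0.6, -0.18], [-0.02, -0.6, -0.18], [-0.02, -0.6, -0.18], [-0.02, -0.6, -0.18], [-0.02, -0.6, -0.18], [-0.02, -0.6, -0.18], [-0.02, -0.6, -0.18]], jaw=[0, 0, 0, 0, 0, 0, 0, 0, 0, 0])

```text
clock: 28.55
position: [0.5269, 0.0026, 0.3165]
ee_rot: [0.905, 0.395, 0.061, 0.145]
ft_force: [-0.3, -0.1, -5.2]
grip_width: 0.142
grasp_force: 39.5
```

jog_arm(dr=[[0, 0, 0], [0, 0, 0], [0, 0, 0], [0, 0, 0], [0, 0, 0], [0, 0, 0], [0, 0, 0], [0, 0, 0]], translation=[[-0.02, -0.6, -0.18], [-0.02, -0.6, -0.18], [-0.02, -0.6, -0.18], [-0.02, -0.6, -0.18], [-0.02, -0.45, -0.14], [0, -0.3, -0.09], [0, -0.15, -0.05], [0, 0, 0]], jaw=[0, 0, 0, 0, 0, 0, 0, 0])

```text
clock: 29.35
position: [0.4631, 0.0587, 0.3151]
ee_rot: [0.905, 0.394, 0.061, 0.145]
ft_force: [-1.2, -0.5, -4.4]
grip_width: 0.145
grasp_force: 39.4
```

```bash
python3 - <<'E'
from s2 import *
from workcell import manip
o=manip.get_obs(); R=Rn.from_quat(o["ee_rot"]); p=o["position"]; q=o["joint_pos"]; print(o["clock"],p.round(3),q.round(2))
for L in(0,4,8):
    R2=ori(YH,L); qq=q;m=[]
    for w in [(p,R2),wire(-85,0,62,L),wire(-4,0,58,L),wire(-4,0,-2,L)]:
        qq=track(qq,[w],step=.03); m.append(np.min(np.r_[qq-LO,HI-qq]).round(2))
    print(L,m,qq.round(2),"rot",np.degrees((R.inv()*R2).as_rotvec())/4,"->B",R2.inv().apply(wire(-85,0,62,L)[0]-p)*40)
E
```

```text
29.35 [0.463 0.059 0.315] [ 0.9  -0.31 -1.08  1.83 -0.02  1.27 -0.93]
0 [np.float64(0.47), np.float64(0.26), np.float64(0.32), np.float64(0.34)] [ 0.42  0.37 -1.13  1.6   0.34  1.39 -0.9 ] rot [ 4.37845015  1.40694717 -8.50611792] ->B [ 6.76855787 -2.32296179  0.54347037]
4 [np.float64(0.4), np.float64(0.24), np.float64(0.27), np.float64(0.29)] [ 0.47  0.33 -1.18  1.65  0.36  1.33 -0.91] rot [ 3.40881247  1.70023859 -8.43838091] ->B [ 6.76855787 -2.31196474  0.38161517]
8 [np.float64(0.33), np.float64(0.24), np.float64(0.21), np.float64(0.23)] [ 0.53  0.29 -1.24  1.7   0.4   1.27 -0.94] rot [ 2.43907326  1.99131576 -8.36389676] ->B [ 6.76855787 -2.28970402  0.22092135]
```

jog_arm(dr=[[0.11, 0.09, -0.38], [0.222, 0.181, -0.76], [0.222, 0.181, -0.76], [0.222, 0.181, -0.76], [0.222, 0.181, -0.76], [0.222, 0.181, -0.76], [0.222, 0.181, -0.76], [0.222, 0.181, -0.76], [0.222, 0.181, -0.76], [0.222, 0.181, -0.76]], translation=[[0, 0, 0], [0, 0, 0], [0, 0, 0], [0, 0, 0], [0, 0, 0], [0, 0, 0], [0, 0, 0], [0, 0, 0], [0, 0, 0], [0, 0, 0]], jaw=[0, 0, 0, 0, 0, 0, 0, 0, 0, 0])

```text
clock: 30.35
position: [0.4636, 0.0576, 0.3149]
ee_rot: [0.781, 0.619, 0.048, 0.065]
ft_force: [0.2, 0.0, -5.2]
grip_width: 0.149
grasp_force: 39.3
```

jog_arm(dr=[[0.222, 0.181, -0.76], [0.11, 0.09, -0.38], [0, 0, 0], [0, 0, 0], [0, 0, 0], [0, 0, 0], [0, 0, 0], [0, 0, 0], [0, 0, 0], [0, 0, 0]], translation=[[0, 0, 0], [0, 0, 0], [0.12, -0.04, 0], [0.25, -0.08, 0.01], [0.38, -0.13, 0.01], [0.5, -0.17, 0.02], [0.5, -0.17, 0.02], [0.5, -0.17, 0.02], [0.5, -0.17, 0.02], [0.5, -0.17, 0.02]], jaw=[0, 0, 0, 0, 0, 0, 0, 0, 0, 0])

```text
clock: 31.35
position: [0.4486, 0.1442, 0.3084]
ee_rot: [0.756, 0.65, 0.046, 0.053]
ft_force: [-0.4, -0.5, -4.9]
grip_width: 0.148
grasp_force: 39.3
```

jog_arm(dr=[[0, 0, 0], [0, 0, 0], [0, 0, 0], [0, 0, 0], [0, 0, 0], [0, 0, 0], [0, 0, 0], [0, 0, 0], [0, 0, 0], [0, 0, 0]], translation=[[0.5, -0.17, 0.02], [0.5, -0.17, 0.02], [0.5, -0.17, 0.02], [0.5, -0.17, 0.02], [0.5, -0.17, 0.02], [0.5, -0.17, 0.02], [0.4, -0.13, 0.01], [0.25, -0.08, 0.01], [0.12, -0.04, 0], [0, 0, 0]], jaw=[0, 0, 0, 0, 0, 0, 0, 0, 0, 0])

```text
clock: 32.35
position: [0.4324, 0.2409, 0.3006]
ee_rot: [0.756, 0.65, 0.046, 0.052]
ft_force: [-0.1, -0.1, -5.2]
grip_width: 0.145
grasp_force: 39.3
```

```bash
sed -i 's/YH=-8.5;/YH=-8.6;/' h.py; python3 - <<'E'
from s2 import *
import h; from workcell import manip
h.hk(4,8); o=manip.get_obs(); R=Rn.from_quat(o["ee_rot"]);print(o["joint_pos"].round(2)); print("to -4,0,46 via 60:",R.inv().apply(wire(-4,0,60,8)[0]-o["position"])*40)
E
```

```text
clock 32.55 sleeve [0.4306 0.2403 0.316 ] rel px,py,z -0.3836 0.2591 0.211 r 0.4377 ang 28.8 F px,py,z 0.19 0.27 -4.48 M [0.03 0.27 0.05] grip 0.149 39.4
wire rel hook mm [-86.2   5.5  61. ] F hook [ 0.27  0.18 -4.48] rot [-0.01 -0.01 -0.11]
[ 0.65 -0.05 -1.25  1.72  0.05  1.33 -0.76]
to -4,0,46 via 60: [-0.21353024  3.24962459  0.49479841]
```

jog_arm(dr=[[0, 0, 0], [0, 0, 0], [0, 0, 0], [0, 0, 0], [0, 0, 0], [0, 0, 0], [0, 0, 0], [0, 0, 0], [0, 0, 0], [0, 0, 0]], translation=[[-0.01, 0.09, 0.01], [-0.01, 0.18, 0.03], [-0.02, 0.27, 0.04], [-0.025, 0.36, 0.055], [-0.025, 0.36, 0.055], [-0.025, 0.36, 0.055], [-0.025, 0.36, 0.055], [-0.025, 0.36, 0.055], [-0.025, 0.36, 0.055], [-0.02, 0.27, 0.04]], jaw=[0, 0, 0, 0, 0, 0, 0, 0, 0, 0])

```text
clock: 33.55
position: [0.507, 0.2236, 0.2996]
ee_rot: [0.757, 0.65, 0.046, 0.052]
ft_force: [0.9, -0.1, -4.7]
grip_width: 0.149
grasp_force: 39.3
```

jog_arm(dr=[[0, 0, 0], [0, 0, 0], [0, 0, 0], [0, 0, 0], [0, 0, 0], [0, 0, 0], [0, 0, 0], [0, 0, 0]], translation=[[0, 0.18, 0.03], [0, 0.09, 0.01], [0, 0, 0], [0, 0, 0], [0, -0.02, 0.1], [0, -0.03, 0.2], [0, -0.03, 0.2], [0, 0, 0]], jaw=[0, 0, 0, 0, 0, 0, 0, 0])

```text
clock: 34.35
position: [0.5122, 0.2227, 0.2861]
ee_rot: [0.757, 0.65, 0.045, 0.052]
ft_force: [-0.4, -0.3, -4.3]
grip_width: 0.147
grasp_force: 39.4
```

```bash
python3 -c "
from h import *
hk(4,8)"
```

```text
clock 34.55 sleeve [0.5104 0.2234 0.3026] rel px,py,z -0.3057 0.2835 0.1976 r 0.364 ang 32.9 F px,py,z -0.25 0.17 -5.12 M [ 0.06  0.33 -0.01] grip 0.149 39.3
wire rel hook mm [-4.7  0.7 47.6] F hook [-0.17  0.25 -5.12] rot [-0.01 -0.04 -0.05]
```

jog_arm(dr=[[0, 0, 0], [0, 0, 0], [0, 0, 0], [0, 0, 0], [0, 0, 0], [0, 0, 0]], translation=[[0, -0.02, 0.16], [0, -0.02, 0.16], [0, -0.02, 0.16], [0, -0.02, 0.16], [0, -0.02, 0.1], [0, 0, 0]], jaw=[0, 0, 0, 0, 0, 0])

```text
clock: 35.15
position: [0.5124, 0.2229, 0.2679]
ee_rot: [0.757, 0.65, 0.045, 0.052]
ft_force: [-0.3, 1.3, -4.2]
grip_width: 0.143
grasp_force: 39.4
```

```bash
python3 -c "
from h import *
hk(4,8)"
```

```text
clock 35.35 sleeve [0.5106 0.2234 0.2839] rel px,py,z -0.3056 0.2835 0.1789 r 0.3541 ang 30.4 F px,py,z -0.06 -0.19 -4.42 M [ 0.    0.28 -0.02] grip 0.146 39.4
wire rel hook mm [-4.6  0.7 28.9] F hook [-0.12 -0.15 -4.42] rot [-0.   -0.04 -0.06]
```

jog_arm(dr=[[0, 0, 0], [0, 0, 0], [0, 0, 0]], translation=[[0, -0.01, 0.08], [0, -0.01, 0.08], [0, 0, 0]], jaw=[0, 0, 0])

```text
clock: 35.65
position: [0.5127, 0.2232, 0.2644]
ee_rot: [0.757, 0.65, 0.046, 0.053]
ft_force: [-1.5, 0.1, -0.9]
grip_width: 0.147
grasp_force: 39.7
```

```bash
python3 -c "
from h import *
hk(4,8)"
```

```text
clock 35.85 sleeve [0.5106 0.2235 0.2799] rel px,py,z -0.3056 0.2836 0.1749 r 0.3521 ang 29.8 F px,py,z -0.74 -0.1 -1.79 M [ 0.08  0.35 -0.07] grip 0.145 39.6
wire rel hook mm [-4.6  0.8 24.9] F hook [-0.72  0.17 -1.79] rot [-0.01 -0.04 -0.05]
```

jog_arm(dr=[[0, 0, 0], [0, 0, 0], [0, 0, 0]], translation=[[0, -0.02, 0.06], [0, -0.01, 0.06], [0, 0, 0]], jaw=[0, 0, 0])

```text
clock: 36.15
position: [0.5127, 0.2231, 0.2614]
ee_rot: [0.757, 0.65, 0.046, 0.053]
ft_force: [2.2, 1.5, -0.8]
grip_width: 0.144
grasp_force: 39.6
```

```bash
python3 -c "
from h import *
hk(3,8)"
```

```text
clock 36.3 sleeve [0.5105 0.2234 0.2767] rel px,py,z -0.3056 0.2835 0.1717 r 0.3506 ang 29.3 F px,py,z 2.75 2.81 -1.75 M [ 0.17 -0.5  -0.09] grip 0.145 39.5
wire rel hook mm [-4.6  0.7 21.7] F hook [ 3.57  1.66 -1.75] rot [ 0.01 -0.06 -0.07]
```

jog_arm(dr=[[0, 0, 0], [0, 0, 0], [0, 0, 0]], translation=[[0, 0.02, 0.04], [0, -0.01, 0.08], [0, 0, 0]], jaw=[0, 0, 0])

```text
clock: 36.6
position: [0.5126, 0.223, 0.2579]
ee_rot: [0.757, 0.65, 0.045, 0.052]
ft_force: [0.1, 0.3, -2.7]
grip_width: 0.144
grasp_force: 39.6
```

```bash
python3 -c "
from h import *
hk(3,8)"
```

```text
clock 36.75 sleeve [0.5105 0.2233 0.2733] rel px,py,z -0.3056 0.2834 0.1683 r 0.3489 ang 28.8 F px,py,z -0.11 1.13 -3.15 M [ 0.2   0.16 -0.08] grip 0.149 39.4
wire rel hook mm [-4.7  0.6 18.3] F hook [ 0.3   1.1  -3.15] rot [-0.07 -0.01 -0.04]
```

jog_arm(dr=[[0, 0, 0], [0, 0, 0], [0, 0, 0]], translation=[[0, -0.01, 0.06], [0, -0.01, 0.06], [0, 0, 0]], jaw=[0, 0, 0])

```text
clock: 37.05
position: [0.5126, 0.223, 0.255]
ee_rot: [0.757, 0.65, 0.045, 0.052]
ft_force: [-0.5, 0.8, -3.0]
grip_width: 0.143
grasp_force: 39.6
```

```bash
python3 -c "
from h import *
hk(3,8)"
```

```text
clock 37.2 sleeve [0.5105 0.2233 0.2704] rel px,py,z -0.3056 0.2835 0.1654 r 0.3475 ang 28.4 F px,py,z -1.03 0.13 -3.52 M [ 0.16  0.49 -0.07] grip 0.147 39.4
wire rel hook mm [-4.6  0.7 15.4] F hook [-0.92  0.49 -3.52] rot [-0.06 -0.02 -0.05]
```

jog_arm(dr=[[0, 0, 0], [0, 0, 0], [0, 0, 0]], translation=[[0, 0, 0.08], [0, 0, 0.08], [0, 0, 0]], jaw=[0, 0, 0])

```text
clock: 37.5
position: [0.5128, 0.2229, 0.2506]
ee_rot: [0.757, 0.65, 0.045, 0.052]
ft_force: [-3.9, 0.2, -4.5]
grip_width: 0.146
grasp_force: 39.5
```

```bash
python3 -c "
from h import *
hk(3,8)"
```

```text
clock 37.65 sleeve [0.5107 0.2231 0.2661] rel px,py,z -0.3054 0.2834 0.1611 r 0.3452 ang 27.8 F px,py,z -4.82 -1.9 -5.54 M [ 0.14  1.41 -0.13] grip 0.147 39.3
wire rel hook mm [-4.5  0.5 11.1] F hook [-5.18 -0.07 -5.54] rot [-0.12  0.01 -0.04]
```

jog_arm(dr=[[0, 0, 0], [0, 0, 0], [0, 0, 0]], translation=[[0, -0.03, 0.06], [0, -0.01, 0.06], [0, 0, 0]], jaw=[0, 0, 0])

```text
clock: 37.95
position: [0.5134, 0.2227, 0.2482]
ee_rot: [0.757, 0.65, 0.046, 0.053]
ft_force: [0.1, -1.1, -4.8]
grip_width: 0.145
grasp_force: 39.4
```

```bash
python3 -c "
from h import *
hk(3,8)
snap('c1',(185,215),(280,235))"
```

```text
clock 38.1 sleeve [0.5111 0.2232 0.2637] rel px,py,z -0.3051 0.2836 0.1587 r 0.3439 ang 27.5 F px,py,z 0.33 0.0 -5.04 M [ 0.    0.22 -0.05] grip 0.143 39.4
wire rel hook mm [-4.1  0.6  8.7] F hook [ 0.31 -0.11 -5.04] rot [ 0.   -0.04 -0.07]
```

View pics/c1.png

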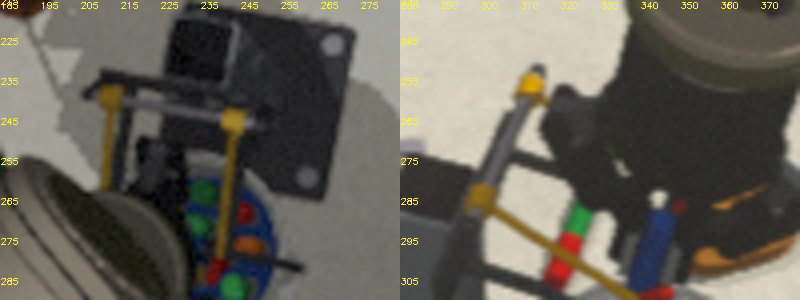

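The tongue runs from (300,284) to the tip at about (339,308), the same as when it was shut, and the wire is below it. The force reads just the pail's weight, so the keeper seems to have snapped shut. Lowering into the seat.

jog_arm(dr=[[0, 0, 0], [0, 0, 0], [0, 0, 0], [0, 0, 0]], translation=[[0, 0.03, 0.08], [0, 0.03, 0.08], [0, 0.03, 0.08], [0, 0, 0]], jaw=[0, 0, 0, 0])

```text
clock: 38.6
position: [0.516, 0.2224, 0.2422]
ee_rot: [0.757, 0.65, 0.045, 0.052]
ft_force: [0.2, 1.1, -5.6]
grip_width: 0.15
grasp_force: 39.5
```

```bash
python3 -c "
from h import *
hk(3,8)"
```

```text
clock 38.75 sleeve [0.5138 0.2229 0.258 ] rel px,py,z -0.3025 0.2847 0.153 r 0.339 ang 26.8 F px,py,z 0.1 0.05 -4.55 M [ 0.    0.35 -0.06] grip 0.148 39.4
wire rel hook mm [-1.3  0.8  3. ] F hook [ 0.11  0.01 -4.55] rot [-0.02 -0.04 -0.05]
```

jog_arm(dr=[[0, 0, 0], [0, 0, 0], [0, 0, 0]], translation=[[0, 0.01, 0.06], [0, 0, 0.06], [0, 0, 0]], jaw=[0, 0, 0])

```text
clock: 39.05
position: [0.5171, 0.2227, 0.2407]
ee_rot: [0.757, 0.65, 0.046, 0.053]
ft_force: [-3.2, -1.1, 4.4]
grip_width: 0.141
grasp_force: 40.3
```

```bash
python3 -c "
from h import *
hk(3,8)"
```

```text
clock 39.2 sleeve [0.5149 0.2231 0.256 ] rel px,py,z -0.3016 0.2854 0.151 r 0.3373 ang 26.6 F px,py,z -1.38 -1.9 5.6 M [-0.32  0.41 -0.02] grip 0.149 40.5
wire rel hook mm [-0.2  1.   1. ] F hook [-1.96 -1.29  5.6 ] rot [ 0.07 -0.06 -0.06]
```

jog_arm(dr=[[0, 0, 0], [0, 0, 0], [0, 0, 0], [0, 0, 0], [0, 0, 0]], translation=[[0, -0.015, -0.11], [0, -0.015, -0.11], [0, -0.015, -0.11], [0, -0.015, -0.11], [0, 0, 0]], jaw=[0, 0, 0, 0, 0])

```text
clock: 39.7
position: [0.5136, 0.223, 0.2507]
ee_rot: [0.757, 0.65, 0.046, 0.053]
ft_force: [-0.8, 0.0, -4.5]
grip_width: 0.143
grasp_force: 39.4
```

```bash
python3 -c "
from h import *
hk(3,8)"
```

```text
clock 39.85 sleeve [0.5115 0.2231 0.2656] rel px,py,z -0.3046 0.2837 0.1606 r 0.3444 ang 27.8 F px,py,z -0.23 -0.23 -4.69 M [0.02 0.3  0.01] grip 0.143 39.5
wire rel hook mm [-3.6  0.6 10.6] F hook [-0.29 -0.13 -4.69] rot [-0.02 -0.03 -0.06]
```

jog_arm(dr=[[0, 0, 0], [0, 0, 0], [0, 0, 0]], translation=[[0, 0.01, -0.08], [0, 0.01, -0.06], [0, 0, 0]], jaw=[0, 0, 0])

```text
clock: 40.15
position: [0.5137, 0.223, 0.2541]
ee_rot: [0.757, 0.65, 0.046, 0.053]
ft_force: [0.7, -0.6, -4.4]
grip_width: 0.142
grasp_force: 39.5
```

```bash
python3 -c "
from h import *
hk(3,8)"
```

```text
clock 40.3 sleeve [0.5115 0.2232 0.2692] rel px,py,z -0.3047 0.2838 0.1642 r 0.3461 ang 28.3 F px,py,z -0.7 -0.31 -4.84 M [ 0.05  0.31 -0.04] grip 0.144 39.5
wire rel hook mm [-3.6  0.7 14.2] F hook [-0.76 -0.04 -4.84] rot [-0.02 -0.04 -0.06]
```

jog_arm(dr=[[0, 0, 0], [0, 0, 0]], translation=[[0, 0.01, -0.05], [0, 0, 0]], jaw=[0, 0])

```text
clock: 40.5
position: [0.5135, 0.2228, 0.2548]
ee_rot: [0.757, 0.65, 0.045, 0.052]
ft_force: [0.5, 1.2, -8.8]
grip_width: 0.146
grasp_force: 39.1
```

```bash
python3 -c "
from h import *
hk(3,8)"
```

```text
clock 40.65 sleeve [0.5114 0.2231 0.2701] rel px,py,z -0.3047 0.2837 0.1651 r 0.3466 ang 28.5 F px,py,z 0.16 0.34 -9.09 M [0.13 0.38 0.04] grip 0.148 39.1
wire rel hook mm [-3.7  0.5 15.1] F hook [ 0.27  0.26 -9.09] rot [-0.05 -0.02 -0.05]
```

jog_arm(dr=[[0, 0, 0], [0, 0, 0]], translation=[[0, 0.005, -0.035], [0, 0, 0]], jaw=[0, 0])

```text
clock: 40.85
position: [0.5133, 0.2227, 0.2553]
ee_rot: [0.757, 0.65, 0.045, 0.052]
ft_force: [0.9, 1.4, -15.9]
grip_width: 0.146
grasp_force: 39.1
```

```bash
python3 -c "
from h import *
hk(4,8)"
```

```text
clock 41.05 sleeve [0.5112 0.223  0.2708] rel px,py,z -0.3049 0.2835 0.1658 r 0.347 ang 28.5 F px,py,z -0.12 1.89 -17.37 M [0.34 0.45 0.09] grip 0.143 38.9
wire rel hook mm [-3.9  0.5 15.8] F hook [  0.55   1.81 -17.37] rot [-0.08 -0.   -0.05]
```

jog_arm(dr=[[0, 0, 0], [0, 0, 0], [0, 0, 0], [0, 0, 0]], translation=[[0, 0, 0.02], [0, 0, 0], [0, 0, 0], [0, 0, 0]], jaw=[0, 0, 0, 0])

```text
clock: 41.45
position: [0.5135, 0.2228, 0.2554]
ee_rot: [0.757, 0.65, 0.045, 0.052]
ft_force: [-2.3, 0.3, -16.9]
grip_width: 0.146
grasp_force: 39.1
```

```bash
python3 -c "
from h import *
hk(4,8)"
```

```text
clock 41.65 sleeve [0.5114 0.2231 0.2707] rel px,py,z -0.3047 0.2837 0.1657 r 0.3469 ang 28.5 F px,py,z -1.62 -0.02 -17.68 M [ 0.12  1.12 -0.01] grip 0.143 39.0
wire rel hook mm [-3.7  0.6 15.7] F hook [ -1.52   0.55 -17.68] rot [-0.05 -0.01 -0.05]
```

jog_arm(dr=[[0, 0, 0], [0, 0, 0]], translation=[[0, -0.005, 0.035], [0, 0, 0]], jaw=[0, 0])

```text
clock: 41.85
position: [0.5144, 0.2229, 0.2553]
ee_rot: [0.757, 0.65, 0.046, 0.053]
ft_force: [-1.3, -0.0, -12.4]
grip_width: 0.148
grasp_force: 39.6
```

```bash
python3 -c "
from h import *
hk(3,8)"
```

```text
clock 42.0 sleeve [0.5123 0.2232 0.2706] rel px,py,z -0.304 0.2842 0.1656 r 0.3462 ang 28.6 F px,py,z 0.31 -0.31 -11.98 M [-0.07  0.32  0.03] grip 0.145 39.6
wire rel hook mm [-2.9  0.8 15.6] F hook [  0.18  -0.4  -11.98] rot [ 0.07 -0.06 -0.09]
```

jog_arm(dr=[[0, 0, 0], [0, 0, 0], [0, 0, 0], [0, 0, 0], [0, 0, 0]], translation=[[0, 0, 0], [0, 0, 0], [0, 0, 0], [0, 0, 0], [0, 0, 0]], jaw=[0, 0, 0, 0, 0])

```text
clock: 42.5
position: [0.5142, 0.2229, 0.255]
ee_rot: [0.757, 0.65, 0.046, 0.053]
ft_force: [4.2, -1.0, -8.8]
grip_width: 0.149
grasp_force: 39.9
```

jog_arm(dr=[[0, 0, 0], [0, 0, 0], [0, 0, 0], [0, 0, 0], [0, 0, 0], [0, 0, 0], [0, 0, 0]], translation=[[0, 0, 0.08], [0, 0, 0.1], [0, 0.01, 0.12], [0, 0.01, 0.12], [0, 0.01, 0.1], [0, 0, 0], [0, 0, 0]], jaw=[0, 0, 0, 0, 0, 0, 0])

```text
clock: 43.2
position: [0.5163, 0.2225, 0.2419]
ee_rot: [0.757, 0.65, 0.046, 0.052]
ft_force: [-1.1, 0.8, -4.3]
grip_width: 0.146
grasp_force: 40.3
```

```bash
python3 -c "
from h import *
hk(3,8)"
```

```text
clock 43.35 sleeve [0.5142 0.2229 0.2573] rel px,py,z -0.3022 0.2848 0.1523 r 0.3384 ang 26.8 F px,py,z -0.31 0.32 -5.14 M [0.03 0.31 0.02] grip 0.144 40.3
wire rel hook mm [-1.   0.7  2.3] F hook [-0.18  0.41 -5.14] rot [-0.02 -0.04 -0.06]
```

Held. Now I'll lower the last 1.5 mm and ease the wire onto the seat.

jog_arm(dr=[[0, 0, 0], [0, 0, 0], [0, 0, 0]], translation=[[0, 0.02, 0.05], [0, 0, 0.02], [0, 0, 0]], jaw=[0, 0, 0])

```text
clock: 43.65
position: [0.5172, 0.2226, 0.2408]
ee_rot: [0.757, 0.65, 0.046, 0.053]
ft_force: [-2.2, -0.1, 2.5]
grip_width: 0.146
grasp_force: 41.0
```

```bash
python3 -c "
from h import *
hk(4,8)"
```

```text
clock 43.85 sleeve [0.5151 0.2229 0.256 ] rel px,py,z -0.3014 0.2853 0.151 r 0.3371 ang 26.6 F px,py,z -1.84 -2.27 3.32 M [-0.18  0.59 -0.07] grip 0.146 41.2
wire rel hook mm [-0.1  0.9  1. ] F hook [-2.52 -1.47  3.32] rot [ 0.02 -0.05 -0.06]
```

jog_arm(dr=[[0, 0, 0], [0, 0, 0], [0, 0, 0], [0, 0, 0], [0, 0, 0], [0, 0, 0], [0, 0, 0]], translation=[[0, -0.015, -0.025], [0, 0, 0], [0, 0, 0], [0, 0, 0], [0, 0, 0], [0, 0, 0], [0, 0, 0]], jaw=[0, 0, 0.2, 0.25, 0.35, 0.45, 0.45])

```text
clock: 44.55
position: [0.5165, 0.2225, 0.2408]
ee_rot: [0.757, 0.65, 0.046, 0.053]
ft_force: [0.1, -1.0, -0.3]
grip_width: 0.45
grasp_force: 0.0
```

```bash
python3 -c "
from h import *
hk(3,8)"
```

```text
clock 44.7 sleeve [0.5144 0.2228 0.2562] rel px,py,z -0.3019 0.2849 0.1512 r 0.3376 ang 26.6 F px,py,z -0.19 -0.26 -0.02 M [-0.02  0.16  0.04] grip 0.448 0.0
wire rel hook mm [-0.7  0.7  1.2] F hook [-0.27 -0.17 -0.02] rot [-0.02 -0.03 -0.06]
```

jog_arm(dr=[[0, 0, 0], [0, 0, 0], [0, 0, 0], [0, 0, 0], [0, 0, 0], [0, 0, 0], [0, 0, 0], [0, 0, 0], [0, 0, 0], [0, 0, 0]], translation=[[0, 0, -0.15], [0, 0, -0.3], [0, 0, -0.4], [0, 0, -0.5], [0, 0, -0.6], [0, 0, -0.6], [0, 0, -0.6], [0, 0, -0.6], [0, 0, -0.6], [0, 0, -0.4]], jaw=[0.45, 0.45, 0.45, 0.45, 0.45, 0.45, 0.45, 0.45, 0.45, 0.45])

```text
clock: 45.7
position: [0.5002, 0.2251, 0.3601]
ee_rot: [0.757, 0.65, 0.046, 0.053]
ft_force: [-0.7, 0.5, -0.9]
grip_width: 0.448
grasp_force: 0.0
```

jog_arm(dr=[[0, 0, 0], [0, 0, 0], [0, 0, 0], [0, 0, 0], [0, 0, 0], [0, 0, 0], [0, 0, 0], [0, 0, 0], [0, 0, 0], [0, 0, 0]], translation=[[-0.4, 0, -0.4], [-0.8, 0, -0.3], [-0.8, 0, 0], [-0.8, 0, 0], [-0.8, 0, 0], [-0.8, 0, 0], [-0.8, 0, 0], [-0.8, 0, 0], [-0.4, 0, 0], [0, 0, 0]], jaw=[0.45, 0.45, 0.45, 0.45, 0.45, 0.45, 0.45, 0.45, 0.45, 0.45])

```text
clock: 46.7
position: [0.4737, 0.0659, 0.3758]
ee_rot: [0.757, 0.649, 0.045, 0.053]
ft_force: [0.5, 0.5, 0.1]
grip_width: 0.448
grasp_force: 0.0
```

```bash
python3 -c "
from h import *
hk(2,8)
snap('d1',(185,215),(270,245))"
```

```text
clock 46.8 sleeve [0.4717 0.0683 0.3911] rel px,py,z -0.2636 0.1293 0.2861 r 0.389 ang 47.3 F px,py,z -0.23 -0.11 -0.08 M [0.07 0.13 0.  ] grip 0.451 0.0
wire rel hook mm [ -19.8 -158.4  136.1] F hook [-0.26 -0.02 -0.08] rot [-0.02 -0.05 -0.01]
```

View pics/d1.png

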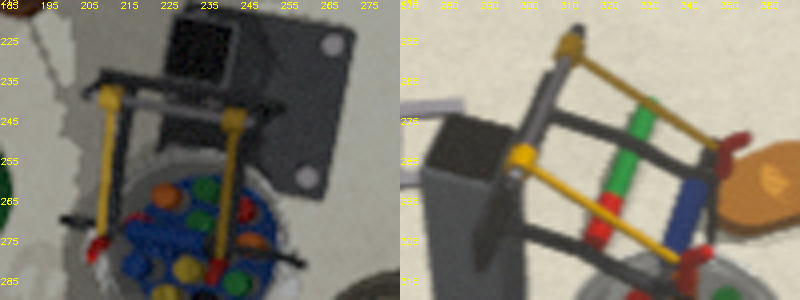

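The pail hangs with its wire in both prongs. In the top view the wire runs from (201,270) to (260,280). In the side view the tongues are shut over it at (349,281) and (339,309). I'll let it settle, check that it is still, and hand in.

jog_arm(dr=[[0, 0, 0], [0, 0, 0], [0, 0, 0], [0, 0, 0], [0, 0, 0], [0, 0, 0], [0, 0, 0], [0, 0, 0], [0, 0, 0], [0, 0, 0]], translation=[[0, 0, 0], [0, 0, 0], [0, 0, 0], [0, 0, 0], [0, 0, 0], [0, 0, 0], [0, 0, 0], [0, 0, 0], [0, 0, 0], [0, 0, 0]], jaw=[0.45, 0.45, 0.45, 0.45, 0.45, 0.45, 0.45, 0.45, 0.45, 0.45])

```text
clock: 47.9
position: [0.4738, 0.067, 0.3756]
ee_rot: [0.757, 0.65, 0.046, 0.053]
ft_force: [0.7, -0.0, 0.0]
grip_width: 0.449
grasp_force: 0.0
```

```bash
python3 -c "
from workcell import manip,optics
import numpy as np
f=[optics.camera('top')['color'][240:310,190:270].astype(float) for _ in range(6)]
d=[np.abs(x-f[0]).mean().round(2) for x in f]; print(d)
if max(d)<6: print(manip.hand_in())
"
```

```text
[np.float64(0.0), np.float64(2.46), np.float64(2.41), np.float64(2.4), np.float64(2.41), np.float64(2.4)]
the job is handed in; nothing more can be done
None
```

The pail hangs still, fully home in both prongs with the keeper shut, and the job was handed in at about 48 s. The tug check peaked near 12.5–13 N for about a second (keeper limit 14 N) before I eased it to about 7–8 N. While I swung the handle up, the pail slid about 1 cm on the table and I briefly pushed in with up to 6 N.

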